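Change the flat battery packs of two amplifiers for charged ones

ROBOT

A 6-joint arm with a two-finger parallel gripper is mounted at the origin on the work surface. World frame = base frame: x ahead of the robot, y to its left, z up, the work surface at z = 0. Lengths are in m, angles in rad, forces in N, time in s.
With the tool pointing down it reaches from about 0.375 to 0.9 m from the base axis. Payload 3.1 kg.
Tool frame: the origin (TCP) lies midway between the tips of the shut fingers; the grasp point (between the pads) lies 19 mm behind it; x points along the fingers, y is the direction in which the jaws open and shut, and the axes are right-handed (so a half turn about x gives the same grasp; the last joint's range is limited). The gripper opens to 85 mm and grips with 20 to 120 N. Pads are 22 mm wide; open, the fingers measure 114 mm over their backs; the gripper's body (76 mm by 85 mm) begins 54 mm behind the grasp point. The pads swing forward as they close: fully open they stand 13 mm farther back than shut.
Start: joints at [-1.458, 0.527, 1.433, -0, 1.181, -0.178], TCP at [0.18, -0.599, 0.231] pointing down, gripper open.
Joint ranges: [-3.08, 3.08], [-0.75, 2.2], [0.22, 2.44], [-1.43, 4.57], [0, 2.65], [-2.85, 2.85]. Speed limits (rad/s): [2.79, 2.79, 3.14, 3.14, 3.14, 3.14].

INTERFACE

Orientations are given as a unit quaternion [x, y, z, w].
In Python, from station import manip gives the robot as it stands.
- The arm moves only by the tool carry_out, never from a script. Its argument "commands" is a list that holds one entry, the list of rows, each a list of 7 numbers: the shift along the tool's x, y, z in units of 25 mm (1.0 is 25 mm), then the turn, a rotation vector about the tool's x, y, z in units of 5 degrees (1.0 is 5 degrees), then the finger opening in mm, from 0 to 85.4. A call has exactly 5 rows; each row is the pose to reach, as a shift and turn from the pose commanded when the call began, along the tool's axes at that moment; what a row does not reach only later rows make up. A row lasts 1/10 s, in which the tool goes at most 50 mm and 8.59 degrees, less where a joint would pass 70% of its speed; a pose out of reach is approached as far as the arm can. A call with a gripper value outside its range is refused whole. The fingers move at their own pace and stop on an object; "force" is the grip in N (left out, the last holds). Time passes only in rows, so rows that repeat a pose let the fingers close, or fill a call up. It gives the time, the measured TCP pose, the force and the opening at its end, in the units of the state.
- manip.sense(): the state, without advancing time (a new reading comes with each control period).
- manip.snapshot(name): name is "side" or "top"; returns a dict with "image" (420x560x3 uint8, red, green, blue), "fx", "fy", "cx", "cy" (pixels), "rvec" (rotation vector, rad) and "tvec" (3), from world to camera coordinates, as OpenCV has them. Camera axes: x right, y down, z forward; pixel columns grow to the right and rows downward; lengths in m; the calibration is good to about 2 mm. A picture is of the moment at which its call begins. There is no depth.
- manip.sign_off(): hands the job in, once; it reports no verdict.
The state is a dict: "t": time; "q": joint angles; "qd": joint speeds; "tau": joint torques, N m; "tcp_pos": TCP position; "tool_rot": TCP orientation; "force": force on the tool from outside, world axes, zero at the start; "ft_torque": the same for the moment, N m; "finger_gap": opening from 0.0 (shut) to 1.0 (fully open).
Only numpy, scipy, OpenCV 4.12 (cv2) and the standard library are available. Lean on these libraries where they do the work, as an engineer would, in place of code of your own. Each camera call takes 0.05 s, during which the arm holds its last target.

TASK

Both amplifiers on this bench have run their battery packs flat (red light on the pack). Change them over: each amplifier gets the charged pack (green light) of its own colour and its flat pack goes on the charger of that colour, every pack lying flat on the floor of its bay between the four corner guides; the empty rubber mat is there to park a pack on meanwhile. Leave the jar of electrode gel standing where it is.

Things in the scene. Friction and masses are not known exactly. Their poses are not given: they have to be found in the camera images.
- pack_blue_flat_center (a point): Blue battery pack, box 80 x 40 x 42 mm (x, y, z), 140 to 280 g, black panel on top with a red light (flat) and a grey label. Starts upright in the blue amplifier. Point: its centre, 21 mm above its underside; x along its length, y across, z up. Its bare sides can be gripped from above across the 40 mm. Works either way round.
- pack_blue_full_center (a point): Blue battery pack, box 80 x 40 x 42 mm (x, y, z), 140 to 280 g, black panel on top with a green light (charged) and a grey label. Starts upright in the blue charger. Point: its centre, 21 mm above its underside; x along its length, y across, z up. Its bare sides can be gripped from above across the 40 mm. Works either way round.
- amp_blue_bay (a point): Blue amplifier: white box, blue band, small coloured sockets at its +x end; fixed, 140 x 100 mm, flat top 40 mm above the bench. Point: bay centre on that top; x along the bay (box: x -58 to +82 mm, y 50 mm each way), z up. Bay 94 x 54 mm (x, y) inside four L-shaped blue corner guides 8 mm high, 5 mm thick, about 20 mm along each side; the middle 62 mm of the long sides is open.
- chg_blue_bay (a point): Blue charger: low dark-grey box, thin blue band, aluminium fins at its +x end; fixed, 140 x 100 mm, flat top 26 mm above the bench. Point: bay centre on that top; x along the bay (box: x -58 to +82 mm, y 50 mm each way), z up. Bay 94 x 54 mm (x, y) inside four L-shaped blue corner guides 8 mm high, 5 mm thick, about 20 mm along each side; the middle 62 mm of the long sides is open.
- pack_yellow_flat_center (a point): Yellow battery pack, box 80 x 40 x 42 mm (x, y, z), 140 to 280 g, black panel on top with a red light (flat) and a grey label. Starts upright in the yellow amplifier. Point: its centre, 21 mm above its underside; x along its length, y across, z up. Its bare sides can be gripped from above across the 40 mm. Works either way round.
- pack_yellow_full_center (a point): Yellow battery pack, box 80 x 40 x 42 mm (x, y, z), 140 to 280 g, black panel on top with a green light (charged) and a grey label. Starts upright in the yellow charger. Point: its centre, 21 mm above its underside; x along its length, y across, z up. Its bare sides can be gripped from above across the 40 mm. Works either way round.
- amp_yellow_bay (a point): Yellow amplifier: white box, yellow band, small coloured sockets at its +x end; fixed, 140 x 100 mm, flat top 40 mm above the bench. Point: bay centre on that top; x along the bay (box: x -58 to +82 mm, y 50 mm each way), z up. Bay 94 x 54 mm (x, y) inside four L-shaped yellow corner guides 8 mm high, 5 mm thick, about 20 mm along each side; the middle 62 mm of the long sides is open.
- chg_yellow_bay (a point): Yellow charger: low dark-grey box, thin yellow band, aluminium fins at its +x end; fixed, 140 x 100 mm, flat top 26 mm above the bench. Point: bay centre on that top; x along the bay (box: x -58 to +82 mm, y 50 mm each way), z up. Bay 94 x 54 mm (x, y) inside four L-shaped yellow corner guides 8 mm high, 5 mm thick, about 20 mm along each side; the middle 62 mm of the long sides is open.
- mat_top (a point): Empty grey-green rubber mat, 130 x 100 mm (x, y), 3 mm thick, fixed to the bench; a free spot for one pack. Point: centre of its upper face, z up. Among mat and devices stand a few small loose items, none taller than 65 mm, at least 40 mm clear of any pack standing central in a bay or on the mat.
- gel_jar_center (a point): Jar of electrode gel, pale with a teal band, white lid with a teal disc on it, 64 mm across and 60 mm tall, standing loose on the bench among the devices. Point: its centre, 30 mm up; z up. To be left where it stands.
Things that resemble listed ones, but are neither listed nor needed, are in the scene too. What is shaped like the part that bears pack_yellow_full_center but pink is not meant.

How it is judged:
At the end, for the whole second after the job is handed in: Green-lit packs in the amplifier, red-lit packs in the charger of their own colour: centre within 10 mm of the bay's along and across, underside within 4 mm of its floor, lengthwise within 0.3 rad, upright within 0.1 rad, at rest; gel jar within 30 mm of where it stood, upright within 0.3 rad (x of pack_blue_flat_center in the frame of chg_blue_bay between -0.01 and 0.01 m and y of pack_blue_flat_center in the frame of chg_blue_bay between -0.01 and 0.01 m and z of pack_blue_flat_center in the frame of chg_blue_bay between 0.017 and 0.025 m and angle between the x axis of pack_blue_flat_center and the x axis of chg_blue_bay, either way round below 0.3 rad and angle between each of pack_blue_flat_center, pack_blue_full_center, pack_yellow_flat_center, pack_yellow_full_center's own z axis and vertical below 0.1 rad and linear speed of each of pack_blue_flat, pack_blue_full, pack_yellow_flat, pack_yellow_full below 0.02 m/s and angular speed of each of pack_blue_flat, pack_blue_full, pack_yellow_flat, pack_yellow_full below 0.2 rad/s and x of pack_blue_full_center in the frame of amp_blue_bay between -0.01 and 0.01 m and y of pack_blue_full_center in the frame of amp_blue_bay between -0.01 and 0.01 m and z of pack_blue_full_center in the frame of amp_blue_bay between 0.017 and 0.025 m and angle between the x axis of pack_blue_full_center and the x axis of amp_blue_bay, either way round below 0.3 rad and x of pack_yellow_flat_center in the frame of chg_yellow_bay between -0.01 and 0.01 m and y of pack_yellow_flat_center in the frame of chg_yellow_bay between -0.01 and 0.01 m and z of pack_yellow_flat_center in the frame of chg_yellow_bay between 0.017 and 0.025 m and angle between the x axis of pack_yellow_flat_center and the x axis of chg_yellow_bay, either way round below 0.3 rad and x of pack_yellow_full_center in the frame of amp_yellow_bay between -0.01 and 0.01 m and y of pack_yellow_full_center in the frame of amp_yellow_bay between -0.01 and 0.01 m and z of pack_yellow_full_center in the frame of amp_yellow_bay between 0.017 and 0.025 m and angle between the x axis of pack_yellow_full_center and the x axis of amp_yellow_bay, either way round below 0.3 rad and distance of gel_jar_center from where it was at the start of the episode below 0.03 m and angle between gel_jar_center's own z axis and vertical below 0.3 rad); the robot touches nothing.
It fails at once if the gel jar is pushed away or knocked over (distance of gel_jar_center from where it was at the start of the episode above 0.03 m or angle between gel_jar_center's own z axis and vertical above 0.4 rad).
It also fails if it takes over 136 s, if anything falls off the work surface, if the arm or the gripper's body presses on something with over 40 N, if the wrist force passes 120 N, or if a joint passes its speed limit or range.

## Working session

There is one attempt and no reset: what is moved stays moved. The work goes in short steps, Python scripts to look and compute and a tool call to move; the robot and the scene stay as the last step left them, time stands still between calls to the robot, and variables do not carry over. Pictures are saved under pics/ and viewed, and the job is handed in when it is done.

Besides the shell and the picture viewer there is one more tool, called after "Request:" by a JSON object that holds its "name" and its "arguments", one argument or row to a line. carry_out: Moves the arm, as the interface text tells. Its arguments: {"type":"object","properties":{"commands":{"type":"array"},"force":{"type":"number"}},"required":["commands"]}

```bash
mkdir -p pics
python3 - <<'E'
from station import manip
import cv2,numpy as np
s=manip.sense(); print({k:np.round(v,4).tolist() for k,v in s.items()})
for n in("top","side"):
    d=manip.snapshot(n); cv2.imwrite(f"pics/{n}0.png",d["image"][:,:,::-1])
    np.savez(f"{n}.npz",**d)
    print(n,d["fx"],d["fy"],d["cx"],d["cy"],d["rvec"],d["tvec"])
E
ls
```

```text
{'t': 0.0, 'q': [-1.4575, 0.5284, 1.4339, 0.0, 1.1814, -0.1785], 'qd': [-0.0007, 0.0011, 0.0004, -0.0001, -0.0007, -0.0022], 'tau': [-0.001, -44.2356, -17.8022, -0.0002, 0.0085, -0.0], 'tcp_pos': [0.1798, -0.5979, 0.2303], 'tool_rot': [0.6996, 0.1036, -0.6996, 0.1021], 'force': [0.6177, -0.3547, 0.735], 'ft_torque': [-0.0084, -0.0305, -0.0331], 'finger_gap': 1.0009}
top 440.02583964510427 440.02583964510427 279.8275753488217 206.77489401531633 [ 2.11770776 -2.14756587  0.23447073] [-7.05000789e-04  4.22643859e-01  1.12935011e+00]
side 400.06220008936435 400.06220008936435 290.2247026170092 207.57774820613093 [ 2.30130426 -0.07783838  0.03600148] [-0.4132212   0.08614237  0.94468918]
pics
side.npz
top.npz
```

View pics/top0.png

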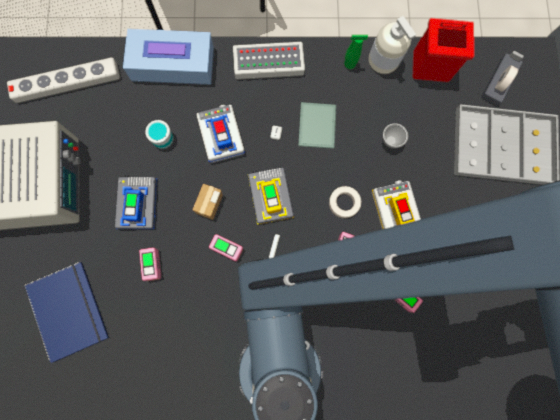

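View pics/side0.png

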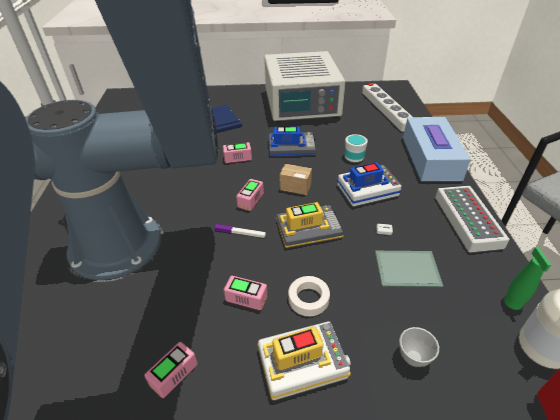

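```bash
cat > h.py <<'E'
import numpy as np,cv2
from scipy.spatial.transform import Rotation as R
def load(n):
    d=dict(np.load(n+".npz")); return d
def ray(d,px,z):
    px=np.atleast_2d(px).astype(float)
    Rm=cv2.Rodrigues(d["rvec"])[0]; c=-Rm.T@d["tvec"]
    v=np.c_[(px[:,0]-d["cx"])/d["fx"],(px[:,1]-d["cy"])/d["fy"],np.ones(len(px))]@Rm
    return c+v*((z-c[2])/v[:,2])[:,None]
def proj(d,P):
    K=np.array([[d["fx"],0,d["cx"]],[0,d["fy"],d["cy"]],[0,0,1.]])
    return cv2.projectPoints(np.atleast_2d(P).astype(float),d["rvec"],d["tvec"],K,None)[0][:,0]
E
python3 - <<'E'
import cv2,numpy as np
from h import *
t=load("top")["image"][:,:,::-1];s=load("side")["image"][:,:,::-1]
def crops(im,cs,w,name):
    L=[cv2.resize(im[y-w:y+w,x-w:x+w],(260,260),interpolation=cv2.INTER_CUBIC) for x,y in cs]
    cv2.imwrite(name,np.vstack([np.hstack(L[:3]),np.hstack(L[3:])]))
crops(t,[(220,132),(135,203),(270,195),(398,207),(317,125),(158,133)],32,"pics/ct.png")
crops(s,[(368,182),(292,140),(308,222),(303,357),(408,268),(355,148)],48,"pics/cs.png")
E
```

```text
(no output)
```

View pics/ct.png

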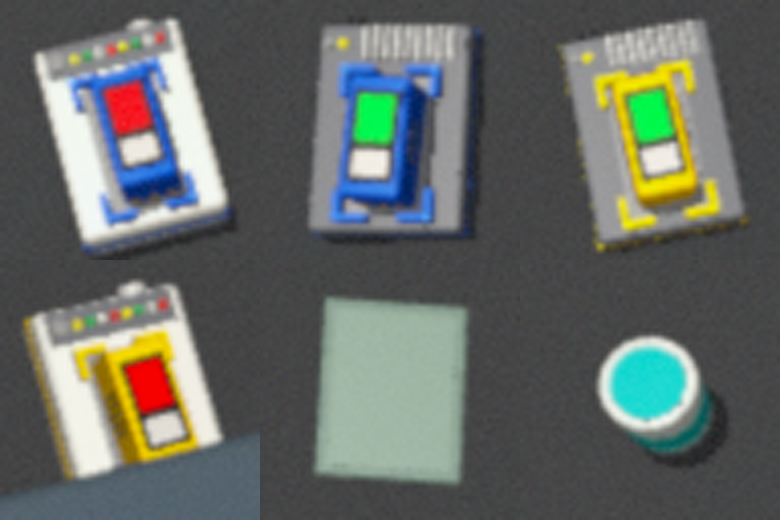

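View pics/cs.png

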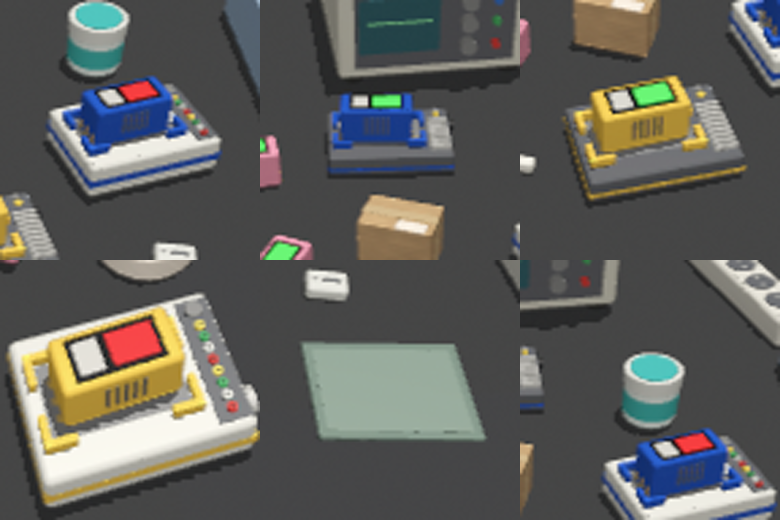

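```bash
cat > m.py <<'E'
from h import *
# rough top-view pixel, top height, kind
DEV={"amp_b":((220,132),.040,'w'),"chg_b":((135,203),.026,'g'),"chg_y":((270,195),.026,'g'),"amp_y":((398,207),.040,'w')}
def rect(P):
    (c,sz,a)=cv2.minAreaRect((P[:,:2]*1000).astype(np.float32))
    w,h=sz; a=np.deg2rad(a)
    if h>w: a+=np.pi/2; w,h=h,w
    a=(a+np.pi/2)%np.pi-np.pi/2
    return np.array(c)/1000,(round(w,1),round(h,1)),a
def panel(d,c,z,w=26):
    # light+label+dark panel: light/label pixels, joined
    im=d["image"].astype(int); r,g,b=[im[:,:,i] for i in range(3)]
    red=(r>190)&(g<90)&(b<90); grn=(g>170)&(r<120)&(b<140)
    lab=(abs(r-g)<20)&(abs(g-b)<25)&(r>170)
    out=[]
    for m in (red|grn,lab):
        k=np.zeros(m.shape,np.uint8); x,y=c; k[y-w:y+w,x-w:x+w]=m[y-w:y+w,x-w:x+w]
        n,l,st,ce=cv2.connectedComponentsWithStats(k)
        out.append([(st[i,4],ce[i].round(2).tolist(),ray(d,ce[i],z)[0].round(4).tolist()) for i in range(1,n) if st[i,4]>12])
    return out
E
python3 - <<'E'
from m import *
d=load("top")
for k,(c,z,t) in DEV.items():
    print(k,panel(d,c,z+.042))
s=load("side")
for k,c,z in(("amp_b",(368,182),.04),("chg_b",(292,135),.026),("chg_y",(308,218),.026),("amp_y",(303,345),.04)):
    print("side",k,panel(s,c,z+.042,30))
hsv=cv2.cvtColor(d["image"],cv2.COLOR_RGB2HSV)
for p in[(205,140),(120,215),(255,205),(317,125),(60,300)]: print(p,d["image"][p[1],p[0]],hsv[p[1],p[0]])
E
```

```text
amp_b [[(np.int32(92), [219.04, 126.17], [0.6339, 0.152, 0.082])], [(np.int32(753), [219.88, 135.79], [0.6071, 0.1495, 0.082]), (np.int32(51), [222.02, 136.2], [0.6059, 0.1439, 0.082])]]
chg_b [[(np.int32(110), [130.83, 199.55], [0.4407, 0.3786, 0.068])], [(np.int32(20), [140.55, 180.55], [0.491, 0.3559, 0.068]), (np.int32(25), [145.48, 181.28], [0.489, 0.3431, 0.068]), (np.int32(61), [129.67, 210.92], [0.4109, 0.3801, 0.068])]]
chg_y [[(np.int32(110), [269.73, 191.11], [0.4593, 0.0199, 0.068])], [(np.int32(111), [268.94, 173.94], [0.5057, 0.0214, 0.068]), (np.int32(60), [272.27, 201.73], [0.4309, 0.0136, 0.068]), (np.int32(25), [264.88, 209.84], [0.4097, 0.033, 0.068])]]
amp_y [[(np.int32(99), [402.37, 205.23], [0.415, -0.3223, 0.082])], [(np.int32(13), [398.0, 182.0], [0.4769, -0.3151, 0.082]), (np.int32(180), [412.53, 203.05], [0.4205, -0.3492, 0.082]), (np.int32(358), [385.13, 209.16], [0.4052, -0.2768, 0.082]), (np.int32(51), [406.0, 215.94], [0.3868, -0.3297, 0.082])]]
side amp_b [[(np.int32(55), [370.65, 167.11], [0.6331, 0.1523, 0.082])], [(np.int32(27), [360.63, 169.33], [0.
[... 159 characters left out ...]
p.int32(16), [280.81, 129.06], [0.4116, 0.3797, 0.068])]]
side chg_y [[(np.int32(84), [308.36, 208.29], [0.4581, 0.0201, 0.068])], [(np.int32(40), [296.85, 210.48], [0.4306, 0.0143, 0.068]), (np.int32(77), [331.64, 218.79], [0.5073, -0.019, 0.068])]]
side amp_y [[(np.int32(209), [303.41, 339.1], [0.4144, -0.3217, 0.082])], [(np.int32(463), [315.52, 362.8], [0.4299, -0.3645, 0.082]), (np.int32(62), [287.66, 332.6], [0.3888, -0.3078, 0.082]), (np.int32(114), [287.11, 344.17], [0.3865, -0.3291, 0.082])]]
(205, 140) [241 244 237] [ 43   7 244]
(120, 215) [145 147 147] [ 90   3 147]
(255, 205) [143 143 144] [120   2 144]
(317, 125) [163 184 168] [ 67  29 184]
(60, 300) [ 75  88 128] [113 106 128]
```

```bash
cat > m2.py <<'E'
from m import *
def packs(d,c,z,w=26):
    """panel outline: fill of everything in window not pack colour touching light/label; use light+label hull"""
    im=d["image"].astype(int); r,g,b=[im[:,:,i] for i in range(3)]
    red=(r>150)&(g<80)&(b<80)&(r>2*g); grn=(g>140)&(r<140)&(b<140)&(g>1.5*b)
    lab=(abs(r-g)<20)&(abs(g-b)<25)&(r>140)
    pts=[];cen=[]
    return red|grn,lab
def pick(mask,p):
    n,l,st,ce=cv2.connectedComponentsWithStats(mask.astype(np.uint8))
    i=l[int(round(p[1])),int(round(p[0]))]
    ys,xs=np.where(l==i); return np.c_[xs,ys]
def wid(P,u):
    s=P[:,:2]@u; return s.min(),s.max()
def dev(d,p,z,kind):
    im=d["image"].astype(int); mx=im.max(2);mn=im.min(2)
    dark=(mx>95 if kind=='g' else mx>150)
    return dark
E
python3 - <<'E'
from m2 import *
d=load("top")
PK={"amp_b":((219.04,126.17),(222.02,136.2),.082),"chg_b":((130.83,199.55),(129.67,210.92),.068),"chg_y":((269.73,191.11),(272.27,201.73),.068),"amp_y":((402.37,205.23),(406,215.94),.082)}
lm,bm=packs(d,0,0)
for k,(l,b,z) in PK.items():
    L=ray(d,l,z)[0];B=ray(d,b,z)[0]; u=(L-B)[:2];dist=np.linalg.norm(u);u/=dist; v=np.array([-u[1],u[0]])
    a=ray(d,pick(lm,l),z)
    sl=wid(a,u)
    print(k,"dist",dist.round(4),"ang",np.degrees(np.arctan2(u[1],u[0])).round(1),"light ext",np.round([sl[0]-L[:2]@u,sl[1]-L[:2]@u],4),"area light mm2", len(a)*(2.4)**2)
# device top masks
for k,(c,z,t) in DEV.items():
    im=d["image"].astype(int); mx=im.max(2)
    x,y=c; w=38
    m=np.zeros(mx.shape,np.uint8); m[y-w:y+w,x-w:x+w]=((mx>(150 if t=='w' else 105)))[y-w:y+w,x-w:x+w]
    if t=='w':
        m2=np.zeros_like(m); m2[y-w:y+w,x-w:x+w]=(im.min(2)>110)[y-w:y+w,x-w:x+w]; m=m2
    n,l,st,ce=cv2.connectedComponentsWithStats(m); i=1+np.argmax(st[1:,4])
    ys,xs=np.where(l==i); h=cv2.convexHull(np.c_[xs,ys].astype(np.float32))[:,0]
    q=ray(d,h,z); r=rect(q); print(k,r[0].round(4),r[1],np.degrees(r[2]).round(1))
    m[:]=0
m=cv2.inRange(d["image"],(120,140,120),(190,205,190)); n,l,st,ce=cv2.connectedComponentsWithStats(m)
ys,xs=np.where(l==l[125,317]); r=rect(ray(d,np.c_[xs,ys],.003));print("mat",r)
E
```

```text
amp_b dist 0.0291 ang 16.2 light ext [-0.0164  0.0152] area light mm2 587.52
chg_b dist 0.0299 ang -2.9 light ext [-0.0169  0.0151] area light mm2 691.1999999999999
chg_y dist 0.0291 ang 12.4 light ext [-0.0167  0.017 ] area light mm2 731.52
amp_y dist 0.0291 ang 14.8 light ext [-0.0162  0.0161] area light mm2 662.4
amp_b [0.6361 0.1555] (147.1, 102.0) 15.0
chg_b [0.4438 0.3816] (136.7, 97.3) -0.7
chg_y [0.4582 0.0198] (143.8, 100.1) 10.3
amp_y [ 0.4295 -0.3191] (120.0, 103.9) 12.6
mat (array([ 0.66830292, -0.11734966]), (128.6, 98.4), np.float64(-0.08065236887444982))
```

```bash
cat > zoom.py <<'E'
from h import *
def zoom(n,cs,w,h,k,name):
    im=load(n)["image"][:,:,::-1]; L=[]
    for x,y in cs:
        c=cv2.resize(im[y-h:y+h,x-w:x+w],None,fx=k,fy=k,interpolation=cv2.INTER_CUBIC).copy()
        for i in range(0,2*w,10): cv2.line(c,(i*k,0),(i*k,c.shape[0]),(160,160,160) if 0 else (0,255,255),1) if i%10==0 else 0; cv2.putText(c,str(x-w+i),(i*k,10),0,.35,(255,255,255),1)
        for i in range(0,2*h,10): cv2.line(c,(0,i*k),(c.shape[1],i*k),(0,255,255),1); cv2.putText(c,str(y-h+i),(0,i*k+10),0,.35,(255,255,255),1)
        L.append(c)
    cv2.imwrite(name,np.hstack(L))
E
python3 -c "
from zoom import *
zoom('top',[(220,135),(135,205)],25,36,8,'pics/z1.png')
zoom('top',[(270,195),(400,205)],25,36,8,'pics/z2.png')
zoom('side',[(305,225),(305,355)],40,45,5,'pics/z3.png')"
```

```text
(no output)
```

View pics/z1.png

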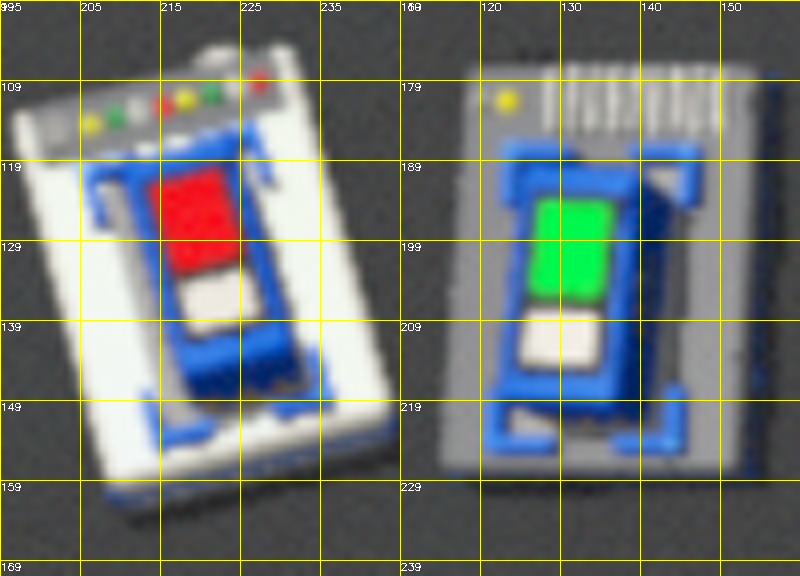

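View pics/z2.png

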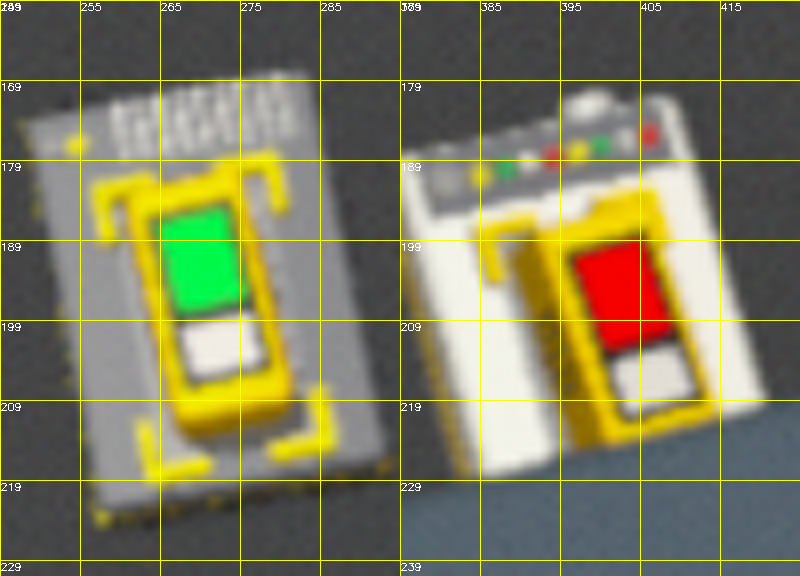

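View pics/z3.png

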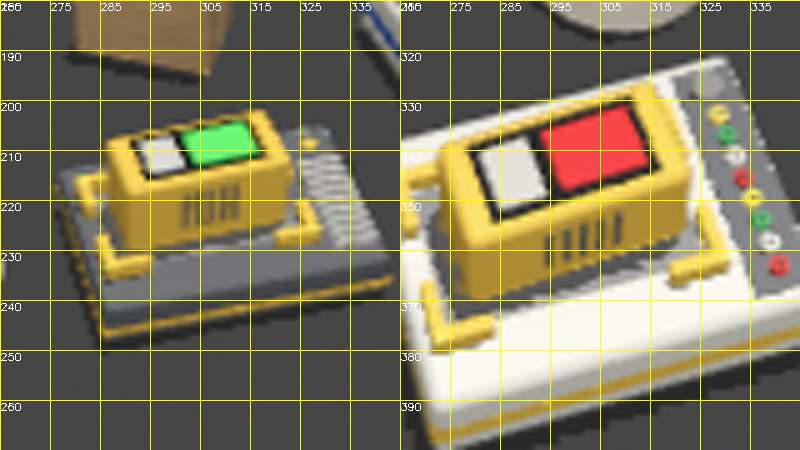

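Run:
```python
from m2 import *
d=load("top"); s=load("side")
G={"amp_b":(.048,195,99,[(80,168),(258,120),(335,402),(158,450)]),
"chg_b":(.034,110,169,[(500-400,142),(702-400,142),(685-400,455),(483-400,455)]),
"chg_y":(.034,245,159,[(92,185),(275,152),(338,445),(150,480)]),
"amp_y":(.048,375,169,[(474-400,230),(655-400,188)])}
for k,(z,x0,y0,P) in G.items():
    P=np.array(P)/8-.5+[x0,y0]; Q=ray(d,P,z)[:,:2]
    print(k,Q.round(4).tolist(),"c",Q.mean(0).round(4))
    print(" sides",[np.linalg.norm(Q[i]-Q[i-1]).round(4) for i in range(len(Q))],"dirs",[np.degrees(np.arctan2(*(Q[i]-Q[i-1])[::-1])).round(1) for i in range(len(Q))])
# side-view amp_y: outer corners near (-y) pair: crop (435,350)->, (730,255); top edge of guides
P=np.array([(432-400,350),(732-400,252)])/5-.5+[265,310]; Q=ray(s,P,.048)[:,:2];print("side ampy",Q.round(4))
P=np.array([(108,275),(322,240),(80,180)])/5-.5+[265,180]; Q=ray(s,P,.034)[:,:2];print("side chgy",Q.round(4))
PK={"amp_b":((219.04,126.17),(222.02,136.2),.082),"chg_b":((130.83,199.55),(129.67,210.92),.068),"chg_y":((269.73,191.11),(272.27,201.73),.068),"amp_y":((402.37,205.23),(406,215.94),.082)}
for k,(l,b,z) in PK.items():
    L=ray(d,l,z)[0];B=ray(d,b,z)[0]; print("pack",k,(L+.4*(B-L)).round(4),np.degrees(np.arctan2(*(L-B)[[1,0]])).round(1))
```

```text
amp_b [[0.6668, 0.1957], [0.6839, 0.1351], [0.5824, 0.1085], [0.566, 0.1679]] c [0.6247 0.1518]
 sides [np.float64(0.1045), np.float64(0.0629), np.float64(0.1049), np.float64(0.0617)] dirs [np.float64(15.4), np.float64(-74.2), np.float64(-165.3), np.float64(105.5)]
chg_b [[0.4847, 0.4144], [0.484, 0.3474], [0.3781, 0.3486], [0.3789, 0.4145]] c [0.4314 0.3812]
 sides [np.float64(0.1057), np.float64(0.067), np.float64(0.1059), np.float64(0.0659)] dirs [np.float64(-0.1), np.float64(-90.6), np.float64(179.3), np.float64(89.3)]
chg_y [[0.4938, 0.0564], [0.5047, -0.0056], [0.4037, -0.025], [0.3927, 0.0378]] c [0.4487 0.0159]
 sides [np.float64(0.1029), np.float64(0.0629), np.float64(0.1029), np.float64(0.0637)] dirs [np.float64(10.4), np.float64(-80.0), np.float64(-169.1), np.float64(100.0)]
amp_y [[0.4439, -0.2844], [0.4576, -0.3463]] c [ 0.4508 -0.3154]
 sides [np.float64(0.0634), np.float64(0.0634)] dirs [np.float64(102.5), np.float64(-77.5)]
side ampy [[ 0.3571 -0.371 ]
 [ 0.4601 -0.3441]]
side chgy [[ 0.4027 -0.0288]
 [ 0.5042 -0.0127]
 [ 0.393   0.0361]]
pack amp_b [0.6227 0.1488 0.082 ] 16.2
pack chg_b [0.4288 0.3792 0.068 ] -2.9
pack chg_y [0.4479 0.0174 0.068 ] 12.4
pack amp_y [ 0.4037 -0.3252  0.082 ] 14.8
```

```bash
cat > go.py <<'E'
import sys,numpy as np
from scipy.spatial.transform import Rotation as R
from station import manip
def Rt(yaw,s):
    y=s*np.array([-np.sin(yaw),np.cos(yaw),0]); x=np.array([0,0,-1.]); return R.from_matrix(np.c_[x,y,np.cross(x,y)])
def plan(*T):
    s=manip.sense(); p=s["tcp_pos"]; r=R.from_quat(s["tool_rot"])
    print("t",round(s["t"],2),"tcp",np.round(p,4),"yaxis",r.as_matrix()[:,1].round(3),"q1,q6",np.round(s["q"],2)[[0,5]],"F",np.round(s["force"],1),"gap",round(s["finger_gap"]*85.4,1))
    for x,y,z,yd in T:
        c=[r.inv()*Rt(np.radians(yd),k) for k in(1,-1)]; c=min(c,key=lambda a:a.magnitude())
        print((x,y,z,yd),"->",(r.inv().apply(np.array([x,y,z])-p)/.025).round(2),(np.degrees(c.as_rotvec())/5).round(2))
if __name__=="__main__": plan(*eval(sys.argv[1]))
E
python3 go.py "[(.404,-.325,.15,14.5),(.404,-.325,.046,14.5)]"
python3 -c "
from h import *
d=load('top')
print('jar lid',ray(d,(157,130),.06))"
```

```text
t 0.1 tcp [ 0.1797 -0.5979  0.2304] yaxis [ 0.288 -0.958 -0.002] q1,q6 [-1.46 -0.18] F [-0.5 -0.2  0. ] gap 85.2
(0.404, -0.325, 0.15, 14.5) -> [  3.24  -7.87 -11.73] [ 0.44 -0.    0.02]
(0.404, -0.325, 0.046, 14.5) -> [  7.4   -7.86 -11.73] [ 0.44 -0.    0.02]
jar lid [[0.63271236 0.32049895 0.06      ]]
```

Request:
{"name": "carry_out", "arguments": {
  "commands": [
    [[0.2, -0.5, -0.8, 0.1, 0, 0, 85], [0.6, -1.4, -2.1, 0.2, 0, 0, 85], [1.1, -2.5, -3.7, 0.3, 0, 0, 85], [1.6, -3.6, -5.3, 0.4, 0, 0, 85], [2.1, -4.7, -6.9, 0.4, 0, 0, 85]]
  ],
  "force": 70
}}

```text
t: 0.6
tcp_pos: [0.3116, -0.435, 0.1782]
tool_rot: [0.701, 0.09, -0.701, 0.09]
force: [1.4, -0.6, -0.2]
finger_gap: 0.995
```

Request:
{"name": "carry_out", "arguments": {
  "commands": [
    [[0.3, -1.0, -1.6, 0, 0, 0, 85], [0.7, -1.9, -2.9, 0, 0, 0, 85], [1.0, -2.7, -4.0, 0, 0, 0, 85], [1.1, -3.1, -4.7, 0, 0, 0, 85], [1.1, -3.2, -4.8, 0, 0, 0, 85]]
  ]
}}

```text
t: 1.1
tcp_pos: [0.4076, -0.3264, 0.1507]
tool_rot: [-0.701, -0.093, 0.701, -0.091]
force: [-0.4, -1.0, 0.5]
finger_gap: 0.994
```

```bash
python3 go.py "[(.404,-.325,.15,14.5),(.404,-.325,.046,14.5)]"
```

```text
t 1.1 tcp [ 0.4076 -0.3264  0.1507] yaxis [ 0.257 -0.966 -0.002] q1,q6 [-0.89  0.42] F [-0.4 -1.   0.5] gap 84.9
(0.404, -0.325, 0.15, 14.5) -> [ 0.03 -0.09  0.13] [0.08 0.01 0.02]
(0.404, -0.325, 0.046, 14.5) -> [ 4.19 -0.08  0.12] [0.08 0.01 0.02]
```

Request:
{"name": "carry_out", "arguments": {
  "commands": [
    [[0.3, -0.1, 0.1, 0.1, 0, 0, 85], [1.2, -0.1, 0.1, 0.1, 0, 0, 85], [2.4, -0.1, 0.1, 0.1, 0, 0, 85], [3.6, -0.1, 0.1, 0.1, 0, 0, 85], [4.1, -0.1, 0.1, 0.1, 0, 0, 85]]
  ]
}}

```text
t: 1.6
tcp_pos: [0.4016, -0.327, 0.0465]
tool_rot: [-0.701, -0.088, 0.703, -0.086]
force: [-0.1, 1.2, -0.6]
finger_gap: 0.993
```

Request:
{"name": "carry_out", "arguments": {
  "commands": [
    [[0.1, 0, 0, 0, 0, 0, 85], [0.1, 0, 0, 0, 0, 0, 35], [0.1, 0, 0, 0, 0, 0, 30], [0.1, 0, 0, 0, 0, 0, 30], [0.1, 0, 0, 0, 0, 0, 30]]
  ]
}}

```text
t: 2.1
tcp_pos: [0.4042, -0.3275, 0.0478]
tool_rot: [0.702, 0.087, -0.701, 0.088]
force: [-1.0, -0.2, 5.4]
finger_gap: 0.459
```

```bash
python3 go.py "[(.404,-.325,.16,14.5),(.668,-.117,.15,-4.6)]"
```

```text
t 2.1 tcp [ 0.4042 -0.3275  0.0478] yaxis [ 0.246 -0.969  0.002] q1,q6 [-0.9   0.43] F [-1.  -0.2  5.4] gap 39.2
(0.404, -0.325, 0.16, 14.5) -> [-4.49 -0.09 -0.02] [-0.05 -0.01 -0.02]
(0.668, -0.117, 0.15, -4.6) -> [ -4.09  -5.56 -12.3 ] [ 3.77 -0.01 -0.02]
```

Request:
{"name": "carry_out", "arguments": {
  "commands": [
    [[-0.2, 0, 0, 0, 0, 0, 30], [-1.0, 0, 0, 0, 0, 0, 30], [-2.2, 0, 0, 0, 0, 0, 30], [-3.6, 0, 0, 0, 0, 0, 30], [-4.5, 0, 0, 0, 0, 0, 30]]
  ]
}}

```text
t: 2.6
tcp_pos: [0.4041, -0.3274, 0.1612]
tool_rot: [0.702, 0.087, -0.701, 0.088]
force: [-0.2, -0.3, -1.3]
finger_gap: 0.458
```

```bash
python3 go.py "[(.668,-.117,.15,-4.6)]"; python3 -c "
from zoom import *
from station import manip
for n in('top','side'):
    d=manip.snapshot(n); np.savez(n+'.npz',**d); cv2.imwrite('pics/'+n+'1.png',d['image'][:,:,::-1])
"
```

```text
t 2.6 tcp [ 0.4041 -0.3274  0.1612] yaxis [ 0.246 -0.969  0.002] q1,q6 [-0.9   0.43] F [-0.2 -0.3 -1.3] gap 39.1
(0.668, -0.117, 0.15, -4.6) -> [  0.45  -5.56 -12.3 ] [ 3.77 -0.02 -0.02]
```

View pics/side1.png

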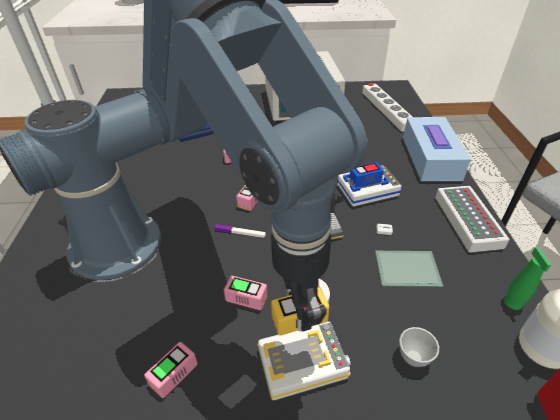

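```bash
python3 -c "
from zoom import *
zoom('side',[(305,355),(300,315)],40,45,5,'pics/z4.png')"
```

```text
(no output)
```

View pics/z4.png

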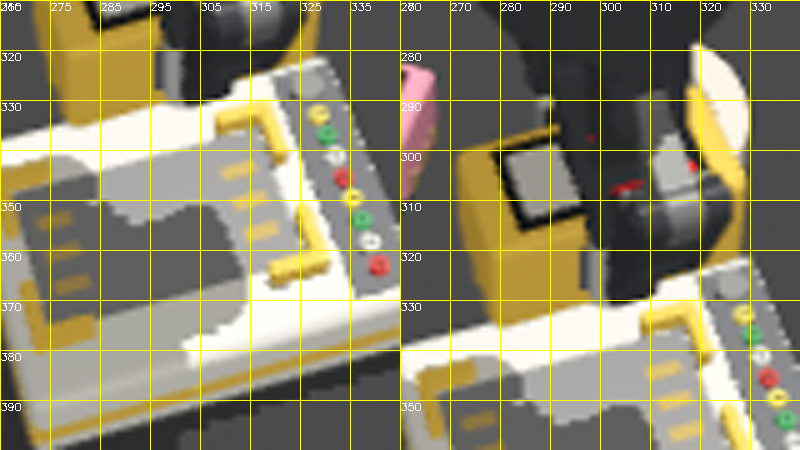

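View pics/top1.png

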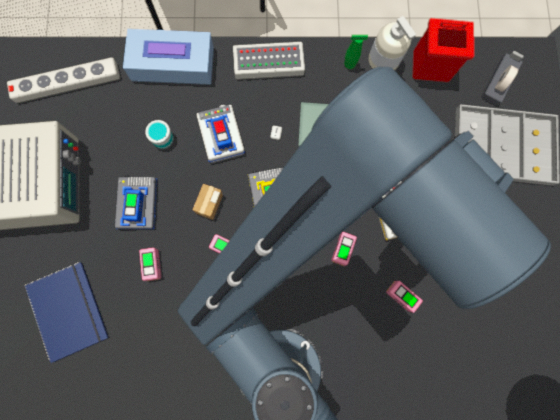

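```bash
python3 -c "
from h import *
d=load('side')
P=np.array([(268,100),(35,348),(330,257)])/5-.5+[265,310];Q=ray(d,P,.048)[:,:2];print(Q,'mid',Q[:2].mean(0),np.linalg.norm(Q[0]-Q[2]),np.linalg.norm(Q[1]-Q[2]))"
```

```text
[[ 0.44525089 -0.28514303]
 [ 0.35812331 -0.37035725]
 [ 0.45912858 -0.34581107]] mid [ 0.4016871  -0.32775014] 0.062235046811373054 0.10394508084727237
```

Request:
{"name": "carry_out", "arguments": {
  "commands": [
    [[0, -0.3, -0.6, 0.3, 0, 0, 30], [0.1, -0.9, -1.9, 0.8, 0, 0, 30], [0.2, -1.6, -3.5, 1.4, 0, 0, 30], [0.2, -2.3, -5.1, 2.0, 0, 0, 30], [0.3, -3.0, -6.7, 2.6, 0, 0, 30]]
  ]
}}

```text
t: 3.2
tcp_pos: [0.548, -0.2117, 0.1499]
tool_rot: [-0.706, -0.007, 0.708, -0.006]
force: [-0.0, -1.3, -1.9]
finger_gap: 0.457
```

```bash
python3 go.py "[(.668,-.117,.15,-4.6)]"
```

```text
t 3.2 tcp [ 0.548  -0.2117  0.1499] yaxis [ 0.019 -1.    -0.001] q1,q6 [-0.56  0.99] F [-0.  -1.3 -1.9] gap 39.0
(0.668, -0.117, 0.15, -4.6) -> [-0.01 -3.7  -4.87] [1.13 0.02 0.01]
```

Request:
{"name": "carry_out", "arguments": {
  "commands": [
    [[0, -0.9, -1.2, 0.3, 0, 0, 30], [0, -1.9, -2.5, 0.6, 0, 0, 30], [0, -2.9, -3.8, 0.9, 0, 0, 30], [0, -3.5, -4.6, 1.1, 0, 0, 30], [0, -3.6, -4.7, 1.1, 0, 0, 30]]
  ]
}}

```text
t: 3.7
tcp_pos: [0.6646, -0.1178, 0.1493]
tool_rot: [-0.706, 0.025, 0.707, 0.026]
force: [-0.0, -1.2, -2.4]
finger_gap: 0.463
```

```bash
python3 go.py "[(.668,-.117,.012,-4.6)]"
```

```text
t 3.7 tcp [ 0.6646 -0.1178  0.1493] yaxis [-0.071 -0.997 -0.001] q1,q6 [-0.34  1.3 ] F [-0.  -1.2 -2.4] gap 39.5
(0.668, -0.117, 0.012, -4.6) -> [ 5.49 -0.03 -0.14] [0.1  0.01 0.01]
```

Request:
{"name": "carry_out", "arguments": {
  "commands": [
    [[0.6, 0, -0.1, 0.1, 0, 0, 30], [1.9, 0, -0.1, 0.1, 0, 0, 30], [3.4, 0, -0.1, 0.1, 0, 0, 30], [4.7, 0, -0.1, 0.1, 0, 0, 30], [5.3, 0, -0.1, 0.1, 0, 0, 30]]
  ]
}}

```text
t: 4.2
tcp_pos: [0.661, -0.121, 0.0137]
tool_rot: [-0.703, 0.029, 0.71, 0.031]
force: [-0.4, 0.4, -3.3]
finger_gap: 0.459
```

Request:
{"name": "carry_out", "arguments": {
  "commands": [
    [[0.1, 0, 0, 0, 0, 0, 30], [0.1, 0, 0, 0, 0, 0, 30], [0.15, 0, 0, 0, 0, 0, 30], [0.15, 0, 0, 0, 0, 0, 30], [0.15, 0, 0, 0, 0, 0, 30]]
  ]
}}

```text
t: 4.7
tcp_pos: [0.6666, -0.1211, 0.0167]
tool_rot: [0.707, -0.03, -0.706, -0.029]
force: [0.2, 0.3, -1.8]
finger_gap: 0.461
```

```bash
python3 go.py "[(.668,-.117,.011,-4.6)]"
```

```text
t 4.7 tcp [ 0.6666 -0.1211  0.0167] yaxis [-0.083 -0.997  0.001] q1,q6 [-0.34  1.31] F [ 0.2  0.3 -1.8] gap 39.4
(0.668, -0.117, 0.011, -4.6) -> [ 0.23 -0.17 -0.04] [-0.03 -0.03 -0.01]
```

Request:
{"name": "carry_out", "arguments": {
  "commands": [
    [[0.1, -0.1, 0, 0, 0, 0, 30], [0.15, -0.1, 0, 0, 0, 0, 30], [0.2, -0.1, 0, 0, 0, 0, 30], [0.25, -0.1, 0, 0, 0, 0, 30], [0.25, -0.1, 0, 0, 0, 0, 30]]
  ]
}}

```text
t: 5.2
tcp_pos: [0.6659, -0.1181, 0.0108]
tool_rot: [-0.706, 0.029, 0.707, 0.029]
force: [-3.9, 1.1, 8.0]
finger_gap: 0.458
```

Request:
{"name": "carry_out", "arguments": {
  "commands": [
    [[0, 0, 0, 0, 0, 0, 60], [0, 0, 0, 0, 0, 0, 85], [0, 0, 0, 0, 0, 0, 85], [0, 0, 0, 0, 0, 0, 85], [-0.2, 0, 0, 0, 0, 0, 85]]
  ]
}}

```text
t: 5.7
tcp_pos: [0.6652, -0.1182, 0.0131]
tool_rot: [-0.706, 0.029, 0.707, 0.03]
force: [-1.5, -0.1, 0.3]
finger_gap: 0.996
```

Request:
{"name": "carry_out", "arguments": {
  "commands": [
    [[-0.5, 0, 0, 0, 0, 0, 85], [-1.5, 0, 0, 0, 0, 0, 85], [-3, 0, 0, 0, 0, 0, 85], [-4.6, 0, 0, 0, 0, 0, 85], [-5.8, 0, 0, 0, 0, 0, 85]]
  ]
}}

```text
t: 6.2
tcp_pos: [0.6669, -0.1187, 0.1628]
tool_rot: [0.708, -0.03, -0.705, -0.029]
force: [0.8, -0.1, 0.8]
finger_gap: 0.996
```

```bash
python3 go.py "[(.448,.017,.15,12),(.448,.017,.032,12)]"
```

```text
t 6.2 tcp [ 0.6669 -0.1187  0.1628] yaxis [-0.083 -0.997  0.001] q1,q6 [-0.34  1.31] F [ 0.8 -0.1  0.8] gap 85.1
(0.448, 0.017, 0.15, 12) -> [ 0.47 -4.68  9.18] [-3.36 -0.04 -0.02]
(0.448, 0.017, 0.032, 12) -> [ 5.19 -4.69  9.2 ] [-3.36 -0.04 -0.02]
```

Request:
{"name": "carry_out", "arguments": {
  "commands": [
    [[0.1, -0.3, 0.6, -0.3, 0, 0, 85], [0.1, -1.0, 2.0, -0.8, 0, 0, 85], [0.2, -1.8, 3.6, -1.4, 0, 0, 85], [0.3, -2.7, 5.3, -2.0, 0, 0, 85], [0.4, -3.5, 6.9, -2.6, 0, 0, 85]]
  ]
}}

```text
t: 6.7
tcp_pos: [0.4997, -0.0159, 0.1499]
tool_rot: [0.706, 0.051, -0.705, 0.051]
force: [0.4, 0.8, -0.1]
finger_gap: 0.994
```

```bash
python3 go.py "[(.448,.017,.15,12)]"
```

```text
t 6.7 tcp [ 0.4997 -0.0159  0.1499] yaxis [ 0.145 -0.989  0.   ] q1,q6 [-0.26  1.17] F [ 0.4  0.8 -0.1] gap 84.9
(0.448, 0.017, 0.15, 12) -> [-0.01 -1.6   1.86] [-0.73 -0.02 -0.  ]
```

Request:
{"name": "carry_out", "arguments": {
  "commands": [
    [[0, -0.7, 0.9, -0.3, 0, 0, 85], [0, -1.3, 1.5, -0.6, 0, 0, 85], [0, -1.6, 1.8, -0.7, 0, 0, 85], [0, -1.6, 1.9, -0.7, 0, 0, 85], [0, -1.6, 1.9, -0.7, 0, 0, 85]]
  ]
}}

```text
t: 7.2
tcp_pos: [0.4498, 0.0155, 0.1495]
tool_rot: [0.704, 0.072, -0.703, 0.072]
force: [0.2, 0.2, 0.7]
finger_gap: 0.997
```

```bash
python3 go.py "[(.448,.017,.032,12)]"
```

```text
t 7.2 tcp [0.4498 0.0155 0.1495] yaxis [ 0.203 -0.979  0.001] q1,q6 [-0.21  1.15] F [0.2 0.2 0.7] gap 85.2
(0.448, 0.017, 0.032, 12) -> [ 4.7  -0.08  0.07] [-0.06 -0.02 -0.01]
```

Request:
{"name": "carry_out", "arguments": {
  "commands": [
    [[0.4, -0.1, 0.1, 0, 0, 0, 85], [1.6, -0.1, 0.1, 0, 0, 0, 85], [3.0, -0.1, 0.1, 0, 0, 0, 85], [4.2, -0.1, 0.1, 0, 0, 0, 85], [4.7, -0.1, 0.1, 0, 0, 0, 85]]
  ]
}}

```text
t: 7.7
tcp_pos: [0.4465, 0.017, 0.0289]
tool_rot: [-0.703, -0.072, 0.704, -0.072]
force: [0.2, -0.3, 0.3]
finger_gap: 0.996
```

Request:
{"name": "carry_out", "arguments": {
  "commands": [
    [[0, 0, 0, 0, 0, 0, 85], [0, 0, 0, 0, 0, 0, 40], [0, 0, 0, 0, 0, 0, 30], [0, 0, 0, 0, 0, 0, 30], [0, 0, 0, 0, 0, 0, 30]]
  ]
}}

```text
t: 8.2
tcp_pos: [0.4465, 0.0177, 0.0325]
tool_rot: [0.704, 0.072, -0.702, 0.073]
force: [0.0, 0.1, 5.2]
finger_gap: 0.46
```

```bash
python3 go.py "[(.448,.017,.16,12)]"
```

```text
t 8.2 tcp [0.4465 0.0177 0.0325] yaxis [ 0.203 -0.979  0.001] q1,q6 [-0.21  1.15] F [0.  0.1 5.2] gap 39.3
(0.448, 0.017, 0.16, 12) -> [-5.1   0.05 -0.06] [-0.05 -0.03 -0.01]
```

Request:
{"name": "carry_out", "arguments": {
  "commands": [
    [[-0.3, 0, 0, 0, 0, 0, 30], [-1.4, 0, 0, 0, 0, 0, 30], [-2.8, 0, 0, 0, 0, 0, 30], [-4.4, 0, 0, 0, 0, 0, 30], [-5.2, 0, 0, 0, 0, 0, 30]]
  ]
}}

```text
t: 8.7
tcp_pos: [0.4464, 0.0179, 0.1647]
tool_rot: [0.705, 0.072, -0.702, 0.073]
force: [-0.1, 0.6, -1.6]
finger_gap: 0.464
```

```bash
python3 go.py "[(.400,-.3275,.16,13.2)]"
```

```text
t 8.7 tcp [0.4464 0.0179 0.1647] yaxis [ 0.203 -0.979  0.002] q1,q6 [-0.21  1.15] F [-0.1  0.6 -1.6] gap 39.7
(0.4, -0.3275, 0.16, 13.2) -> [ 0.19 13.15  4.63] [-0.29 -0.05 -0.02]
```

Request:
{"name": "carry_out", "arguments": {
  "commands": [
    [[0, 0.6, 0.2, 0, 0, 0, 30], [0, 2.0, 0.7, -0.1, 0, 0, 30], [0, 3.7, 1.3, -0.1, 0, 0, 30], [0.1, 5.4, 1.9, -0.2, 0, 0, 30], [0.1, 7.1, 2.5, -0.2, 0, 0, 30]]
  ]
}}

```text
t: 9.2
tcp_pos: [0.4196, -0.1697, 0.1594]
tool_rot: [-0.703, -0.079, 0.703, -0.079]
force: [0.7, -0.0, -1.5]
finger_gap: 0.458
```

```bash
python3 go.py "[(.400,-.3275,.16,13.2)]"
```

```text
t 9.2 tcp [ 0.4196 -0.1697  0.1594] yaxis [ 0.221 -0.975 -0.   ] q1,q6 [-0.63  0.72] F [ 0.7 -0.  -1.5] gap 39.1
(0.4, -0.3275, 0.16, 13.2) -> [-0.03  5.99  2.16] [-0.09  0.    0.  ]
```

Request:
{"name": "carry_out", "arguments": {
  "commands": [
    [[0, 1.5, 0.5, 0, 0, 0, 30], [0, 3.0, 1.1, 0, 0, 0, 30], [0, 4.6, 1.7, 0, 0, 0, 30], [0, 5.7, 2.1, -0.1, 0, 0, 30], [0, 6.0, 2.2, -0.1, 0, 0, 30]]
  ]
}}

```text
t: 9.7
tcp_pos: [0.3996, -0.3307, 0.1596]
tool_rot: [0.703, 0.079, -0.702, 0.081]
force: [-0.8, 0.6, -2.0]
finger_gap: 0.458
```

Request:
{"name": "carry_out", "arguments": {
  "commands": [
    [[0.5, 0, 0, 0, 0, 0, 30], [1.4, 0, 0, 0, 0, 0, 30], [2.3, 0, 0, 0, 0, 0, 30], [2.8, 0, 0, 0, 0, 0, 30], [2.8, 0, 0, 0, 0, 0, 30]]
  ]
}}

```text
t: 10.2
tcp_pos: [0.3989, -0.325, 0.0876]
tool_rot: [-0.702, -0.083, 0.703, -0.08]
force: [-0.3, -0.1, -0.4]
finger_gap: 0.456
```

```bash
python3 go.py "[(.400,-.3275,.0475,13.2)]"
```

```text
t 10.2 tcp [ 0.3989 -0.325   0.0876] yaxis [ 0.229 -0.973 -0.004] q1,q6 [-0.9   0.44] F [-0.3 -0.1 -0.4] gap 39.0
(0.4, -0.3275, 0.0475, 13.2) -> [ 1.6   0.11 -0.02] [0.01 0.02 0.05]
```

Request:
{"name": "carry_out", "arguments": {
  "commands": [
    [[0.3, 0.1, 0, 0, 0, 0, 30], [0.8, 0.1, 0, 0, 0, 0, 30], [1.2, 0.1, 0, 0, 0, 0, 30], [1.4, 0.1, 0, 0, 0, 0, 30], [1.4, 0.1, 0, 0, 0, 0, 30]]
  ]
}}

```text
t: 10.7
tcp_pos: [0.4, -0.3289, 0.053]
tool_rot: [-0.702, -0.082, 0.703, -0.081]
force: [0.1, -0.6, -0.9]
finger_gap: 0.457
```

```bash
python3 go.py "[(.400,-.3275,.0465,13.2)]"
```

```text
t 10.7 tcp [ 0.4    -0.3289  0.053 ] yaxis [ 0.229 -0.974 -0.002] q1,q6 [-0.9   0.44] F [ 0.1 -0.6 -0.9] gap 39.0
(0.4, -0.3275, 0.0465, 13.2) -> [ 0.26 -0.06 -0.01] [0.   0.01 0.02]
```

Request:
{"name": "carry_out", "arguments": {
  "commands": [
    [[0.1, 0, 0, 0, 0, 0, 30], [0.15, 0, 0, 0, 0, 0, 30], [0.2, 0, 0, 0, 0, 0, 30], [0.25, 0, 0, 0, 0, 0, 30], [0.25, 0, 0, 0, 0, 0, 30]]
  ]
}}

```text
t: 11.2
tcp_pos: [0.4004, -0.3294, 0.0476]
tool_rot: [-0.702, -0.081, 0.702, -0.081]
force: [0.1, 0.5, -1.7]
finger_gap: 0.46
```

Request:
{"name": "carry_out", "arguments": {
  "commands": [
    [[0.05, 0, 0, 0, 0, 0, 30], [0.05, 0, 0, 0, 0, 0, 30], [0.05, 0, 0, 0, 0, 0, 60], [0.05, 0, 0, 0, 0, 0, 85], [0.05, 0, 0, 0, 0, 0, 85]]
  ]
}}

```text
t: 11.7
tcp_pos: [0.4005, -0.3295, 0.0464]
tool_rot: [0.702, 0.081, -0.702, 0.081]
force: [0.4, 0.3, -0.3]
finger_gap: 0.94
```

Request:
{"name": "carry_out", "arguments": {
  "commands": [
    [[0, 0, 0, 0, 0, 0, 85], [-0.6, 0, 0, 0, 0, 0, 85], [-2, 0, 0, 0, 0, 0, 85], [-3.6, 0, 0, 0, 0, 0, 85], [-4.7, 0, 0, 0, 0, 0, 85]]
  ]
}}

```text
t: 12.2
tcp_pos: [0.4008, -0.3299, 0.166]
tool_rot: [0.703, 0.081, -0.702, 0.082]
force: [0.9, -0.3, -0.3]
finger_gap: 0.992
```

```bash
python3 go.py "[(.666,-.118,.16,-4.6)]"; python3 -c "
from zoom import *
from station import manip
for n in('top','side'):
    d=manip.snapshot(n); np.savez(n+'.npz',**d); cv2.imwrite('pics/'+n+'2.png',d['image'][:,:,::-1])
"
```

```text
t 12.2 tcp [ 0.4008 -0.3299  0.166 ] yaxis [ 0.229 -0.973  0.002] q1,q6 [-0.9   0.44] F [ 0.9 -0.3 -0.3] gap 84.7
(0.666, -0.118, 0.16, -4.6) -> [  0.24  -5.83 -12.27] [ 3.56 -0.01 -0.02]
```

View pics/side2.png

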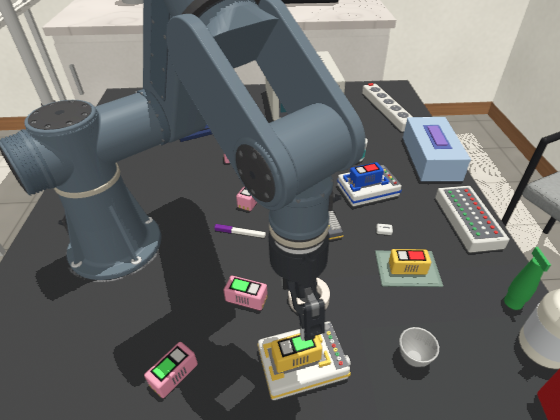

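View pics/top2.png

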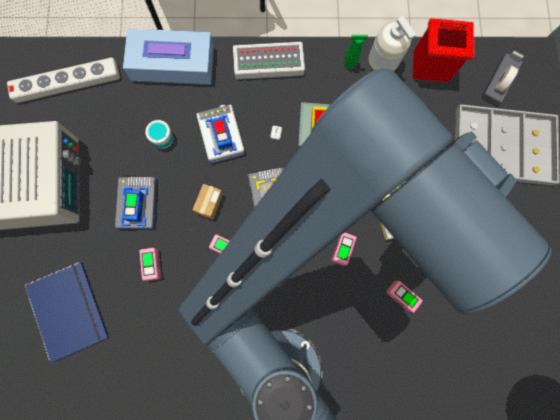

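```bash
python3 -c "
from m import *
s=load('side')
for r in panel(s,(410,258),.045,22)+panel(s,(298,345),.082,28): print(r)"
```

```text
[(np.int32(102), [415.85, 254.84], [0.677, -0.119, 0.045])]
[(np.int32(59), [402.58, 254.56], [0.6487, -0.1163, 0.045])]
[(np.int32(14), [294.21, 343.57], [0.3984, -0.3288, 0.082])]
[(np.int32(112), [285.46, 334.06], [0.3848, -0.3103, 0.082]), (np.int32(69), [323.09, 348.29], [0.4452, -0.3404, 0.082]), (np.int32(171), [312.32, 369.39], [0.4236, -0.375, 0.082])]
```

Request:
{"name": "carry_out", "arguments": {
  "commands": [
    [[0, -0.3, -0.6, 0.3, 0, 0, 85], [0.1, -0.9, -1.9, 0.8, 0, 0, 85], [0.2, -1.6, -3.5, 1.4, 0, 0, 85], [0.2, -2.3, -5.1, 2.0, 0, 0, 85], [0.2, -3.1, -6.7, 2.6, 0, 0, 85]]
  ]
}}

```text
t: 12.8
tcp_pos: [0.5463, -0.2145, 0.1574]
tool_rot: [-0.706, -0.001, 0.708, 0.0]
force: [0.5, -1.2, 0.2]
finger_gap: 0.995
```

```bash
python3 go.py "[(.667,-.118,.15,-4.6)]"
```

```text
t 12.8 tcp [ 0.5463 -0.2145  0.1574] yaxis [ 0.001 -1.    -0.001] q1,q6 [-0.56  1.01] F [ 0.5 -1.2  0.2] gap 84.9
(0.667, -0.118, 0.15, -4.6) -> [ 0.29 -3.86 -4.83] [0.93 0.02 0.01]
```

Request:
{"name": "carry_out", "arguments": {
  "commands": [
    [[0.1, -0.9, -1.2, 0.3, 0, 0, 85], [0.2, -1.9, -2.4, 0.6, 0, 0, 85], [0.3, -2.9, -3.7, 0.9, 0, 0, 85], [0.3, -3.7, -4.6, 0.9, 0, 0, 85], [0.3, -3.8, -4.7, 0.9, 0, 0, 85]]
  ]
}}

```text
t: 13.3
tcp_pos: [0.6646, -0.1171, 0.1495]
tool_rot: [-0.707, 0.025, 0.707, 0.025]
force: [-0.7, -0.3, -0.3]
finger_gap: 0.998
```

```bash
python3 go.py "[(.666,-.118,.010,-4.8)]"
```

```text
t 13.3 tcp [ 0.6646 -0.1171  0.1495] yaxis [-0.071 -0.997 -0.001] q1,q6 [-0.34  1.3 ] F [-0.7 -0.3 -0.3] gap 85.2
(0.666, -0.118, 0.01, -4.8) -> [ 5.58  0.04 -0.06] [0.15 0.   0.01]
```

Request:
{"name": "carry_out", "arguments": {
  "commands": [
    [[0.6, 0, 0, 0.1, 0, 0, 85], [2.0, 0, 0, 0.1, 0, 0, 85], [3.6, 0, 0, 0.1, 0, 0, 85], [5.0, 0, 0, 0.1, 0, 0, 85], [5.5, 0, 0, 0.1, 0, 0, 85]]
  ]
}}

```text
t: 13.8
tcp_pos: [0.6576, -0.1204, 0.0085]
tool_rot: [-0.703, 0.029, 0.71, 0.031]
force: [-0.7, 0.0, 0.1]
finger_gap: 0.994
```

Request:
{"name": "carry_out", "arguments": {
  "commands": [
    [[0, 0, 0, 0, 0, 0, 85], [0, 0, 0, 0, 0, 0, 40], [0, 0, 0, 0, 0, 0, 30], [0, 0, 0, 0, 0, 0, 30], [0, 0, 0, 0, 0, 0, 30]]
  ]
}}

```text
t: 14.3
tcp_pos: [0.6645, -0.1206, 0.0163]
tool_rot: [0.708, -0.03, -0.705, -0.029]
force: [-1.4, 1.3, 3.6]
finger_gap: 0.454
```

Request:
{"name": "carry_out", "arguments": {
  "commands": [
    [[-0.3, 0, 0, 0, 0, 0, 30], [-1.5, 0, 0, 0, 0, 0, 30], [-3.1, 0, 0, 0, 0, 0, 30], [-4.9, 0, 0, 0, 0, 0, 30], [-6.0, 0, 0, 0, 0, 0, 30]]
  ]
}}

```text
t: 14.8
tcp_pos: [0.6638, -0.1205, 0.1676]
tool_rot: [0.708, -0.03, -0.705, -0.029]
force: [-0.1, -0.2, -2.2]
finger_gap: 0.453
```

```bash
python3 go.py "[(.4485,.0155,.15,10.4)]"
```

```text
t 14.8 tcp [ 0.6638 -0.1205  0.1676] yaxis [-0.083 -0.997  0.001] q1,q6 [-0.34  1.31] F [-0.1 -0.2 -2.2] gap 38.7
(0.4485, 0.0155, 0.15, 10.4) -> [ 0.66 -4.71  9.04] [-3.03 -0.04 -0.02]
```

Request:
{"name": "carry_out", "arguments": {
  "commands": [
    [[0.1, -0.3, 0.6, -0.2, 0, 0, 30], [0.1, -1.0, 2.0, -0.7, 0, 0, 30], [0.2, -1.8, 3.6, -1.2, 0, 0, 30], [0.3, -2.7, 5.3, -1.8, 0, 0, 30], [0.4, -3.5, 6.8, -2.4, 0, 0, 30]]
  ]
}}

```text
t: 15.3
tcp_pos: [0.4978, -0.0176, 0.154]
tool_rot: [-0.705, -0.045, 0.706, -0.045]
force: [-0.4, -0.1, -2.2]
finger_gap: 0.455
```

```bash
python3 go.py "[(.4477,.0157,.15,10.4)]"
```

```text
t 15.3 tcp [ 0.4978 -0.0176  0.154 ] yaxis [ 0.128 -0.992 -0.001] q1,q6 [-0.26  1.18] F [-0.4 -0.1 -2.2] gap 38.9
(0.4477, 0.0157, 0.15, 10.4) -> [ 0.16 -1.58  1.82] [-0.61  0.02  0.01]
```

Request:
{"name": "carry_out", "arguments": {
  "commands": [
    [[0.1, -0.7, 0.8, -0.2, 0, 0, 30], [0.2, -1.3, 1.5, -0.5, 0, 0, 30], [0.2, -1.6, 1.8, -0.6, 0, 0, 30], [0.2, -1.6, 1.8, -0.6, 0, 0, 30], [0.2, -1.6, 1.8, -0.6, 0, 0, 30]]
  ]
}}

```text
t: 15.8
tcp_pos: [0.4529, 0.0146, 0.1494]
tool_rot: [0.705, 0.063, -0.703, 0.063]
force: [1.3, -0.2, -1.5]
finger_gap: 0.452
```

```bash
python3 go.py "[(.4477,.0157,.044,10.4)]"
```

```text
t 15.8 tcp [0.4529 0.0146 0.1494] yaxis [ 0.177 -0.984  0.001] q1,q6 [-0.22  1.18] F [ 1.3 -0.2 -1.5] gap 38.6
(0.4477, 0.0157, 0.044, 10.4) -> [ 4.22 -0.09  0.21] [-0.04 -0.03 -0.02]
```

Request:
{"name": "carry_out", "arguments": {
  "commands": [
    [[0.4, 0, 0.1, 0, 0, 0, 30], [1.6, -0.1, 0.1, 0, 0, 0, 30], [2.8, -0.1, 0.1, 0, 0, 0, 30], [3.7, -0.1, 0.1, 0, 0, 0, 30], [3.8, -0.1, 0.1, 0, 0, 0, 30]]
  ]
}}

```text
t: 16.3
tcp_pos: [0.4488, 0.0164, 0.0517]
tool_rot: [-0.703, -0.063, 0.705, -0.062]
force: [-0.4, 0.4, -1.1]
finger_gap: 0.459
```

Request:
{"name": "carry_out", "arguments": {
  "commands": [
    [[0, 0, 0, 0, 0, 0, 30], [0.1, 0, 0, 0, 0, 0, 30], [0.2, 0, 0, 0, 0, 0, 30], [0.2, 0, 0, 0, 0, 0, 30], [0.2, 0, 0, 0, 0, 0, 30]]
  ]
}}

```text
t: 16.8
tcp_pos: [0.4485, 0.0171, 0.0494]
tool_rot: [0.705, 0.063, -0.704, 0.063]
force: [1.1, -1.3, -2.3]
finger_gap: 0.459
```

```bash
python3 go.py "[(.4477,.0157,.0393,10.4)]"
```

```text
t 16.8 tcp [0.4485 0.0171 0.0494] yaxis [ 0.178 -0.984  0.   ] q1,q6 [-0.21  1.18] F [ 1.1 -1.3 -2.3] gap 39.2
(0.4477, 0.0157, 0.0393, 10.4) -> [0.41 0.05 0.04] [-0.03 -0.01 -0.01]
```

Request:
{"name": "carry_out", "arguments": {
  "commands": [
    [[0.1, 0, 0, 0, 0, 0, 30], [0.2, 0, 0, 0, 0, 0, 30], [0.3, 0, 0, 0, 0, 0, 30], [0.35, 0, 0, 0, 0, 0, 30], [0.35, 0, 0, 0, 0, 0, 30]]
  ]
}}

```text
t: 17.3
tcp_pos: [0.448, 0.0172, 0.0399]
tool_rot: [-0.704, -0.063, 0.705, -0.063]
force: [-0.0, -0.1, -1.8]
finger_gap: 0.451
```

Request:
{"name": "carry_out", "arguments": {
  "commands": [
    [[0.05, 0, 0, 0, 0, 0, 30], [0.1, 0, 0, 0, 0, 0, 30], [0.1, 0, 0, 0, 0, 0, 30], [0.1, 0, 0, 0, 0, 0, 30], [0.1, 0, 0, 0, 0, 0, 30]]
  ]
}}

```text
t: 17.8
tcp_pos: [0.4481, 0.0172, 0.0392]
tool_rot: [0.705, 0.063, -0.704, 0.063]
force: [-2.6, -0.9, 14.6]
finger_gap: 0.458
```

Touching down at 14.6 N; release and leave.

Request:
{"name": "carry_out", "arguments": {
  "commands": [
    [[-0.1, 0, 0, 0, 0, 0, 30], [-0.1, 0, 0, 0, 0, 0, 60], [-0.1, 0, 0, 0, 0, 0, 85], [-0.1, 0, 0, 0, 0, 0, 85], [-0.1, 0, 0, 0, 0, 0, 85]]
  ]
}}

```text
t: 18.3
tcp_pos: [0.4482, 0.0172, 0.04]
tool_rot: [-0.704, -0.063, 0.704, -0.063]
force: [-0.1, -0.2, 0.9]
finger_gap: 0.999
```

Request:
{"name": "carry_out", "arguments": {
  "commands": [
    [[-0.4, 0, 0, 0, 0, 0, 85], [-1.4, 0, 0, 0, 0, 0, 85], [-2.8, 0, 0, 0, 0, 0, 85], [-4.0, 0, 0, 0, 0, 0, 85], [-4.6, 0, 0, 0, 0, 0, 85]]
  ]
}}

```text
t: 18.8
tcp_pos: [0.4491, 0.0171, 0.158]
tool_rot: [0.706, 0.063, -0.703, 0.063]
force: [0.3, 0.4, -0.8]
finger_gap: 0.991
```

```bash
python3 go.py "[(.6227,.1488,.15,16)]"
```

```text
t 18.8 tcp [0.4491 0.0171 0.158 ] yaxis [ 0.178 -0.984  0.002] q1,q6 [-0.21  1.18] F [ 0.3  0.4 -0.8] gap 84.7
(0.6227, 0.1488, 0.15, 16) -> [ 0.34 -3.95 -7.77] [-1.15 -0.04 -0.02]
```

Request:
{"name": "carry_out", "arguments": {
  "commands": [
    [[0, -0.4, -0.8, -0.1, 0, 0, 85], [0.1, -1.2, -2.3, -0.3, 0, 0, 85], [0.2, -2.1, -4.1, -0.6, 0, 0, 85], [0.3, -3.0, -5.9, -0.9, 0, 0, 85], [0.3, -3.7, -7.3, -1.1, 0, 0, 85]]
  ]
}}

```text
t: 19.3
tcp_pos: [0.6131, 0.1424, 0.1482]
tool_rot: [0.701, 0.097, -0.7, 0.097]
force: [-0.3, -0.8, 0.1]
finger_gap: 0.994
```

Request:
{"name": "carry_out", "arguments": {
  "commands": [
    [[0, -0.2, -0.4, 0, 0, 0, 85], [0, -0.2, -0.5, 0, 0, 0, 85], [0, -0.2, -0.5, 0, 0, 0, 85], [0, -0.2, -0.5, 0, 0, 0, 85], [0, -0.2, -0.5, 0, 0, 0, 85]]
  ]
}}

```text
t: 19.8
tcp_pos: [0.6209, 0.1478, 0.1478]
tool_rot: [-0.7, -0.096, 0.701, -0.096]
force: [-0.3, -0.2, -0.2]
finger_gap: 0.996
```

```bash
python3 go.py "[(.6227,.1488,.046,16)]"; python3 -c "
from zoom import *
from station import manip
for n in('top','side'):
    d=manip.snapshot(n); np.savez(n+'.npz',**d); cv2.imwrite('pics/'+n+'3.png',d['image'][:,:,::-1])
"
```

```text
t 19.8 tcp [0.6209 0.1478 0.1478] yaxis [ 0.27  -0.963 -0.   ] q1,q6 [0.06 1.36] F [-0.3 -0.2 -0.2] gap 85.0
(0.6227, 0.1488, 0.046, 16) -> [ 4.07 -0.02 -0.09] [-0.07  0.02  0.  ]
```

View pics/side3.png

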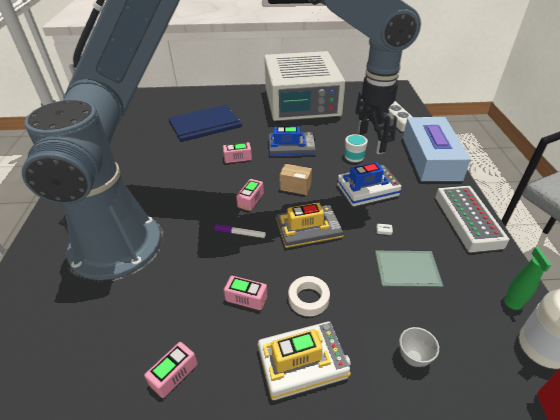

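View pics/top3.png

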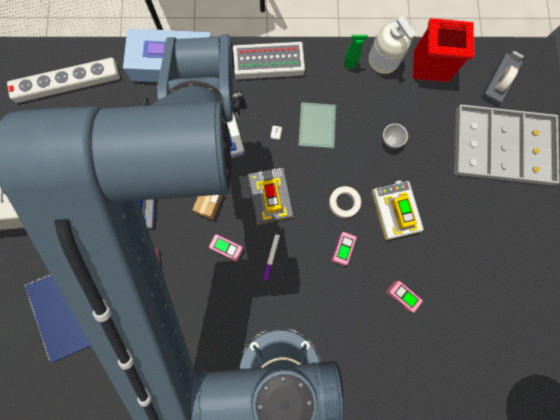

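```bash
cat > chk.py <<'E'
from m import *
BAY={"amp_b":(.6247,.1518,15.3,.04),"chg_b":(.4314,.3812,-.4,.026),"chg_y":(.4487,.0159,10.3,.026),"amp_y":(.401,-.3275,13.2,.04)}
def chk(names,views=("top","side")):
  for n in views:
    d=load(n)
    for k in names:
        x,y,a,z=BAY[k]; c=proj(d,(x,y,z+.042))[0].round().astype(int)
        lg,lb=panel(d,tuple(c),z+.042,30)
        for g in lg:
            for b in lb:
                L=np.array(g[2][:2]);B=np.array(b[2][:2]);D=np.linalg.norm(L-B)
                if .026<D<.033 and g[0]>25:
                    e=L+.4*(B-L)-[x,y]; t=np.radians(a)
                    print(n,k,"light rgb",d["image"][int(g[1][1]),int(g[1][0])],"along %.4f across %.4f"%(e@[np.cos(t),np.sin(t)],e@[-np.sin(t),np.cos(t)]),"dyaw",(np.degrees(np.arctan2(*(L-B)[::-1]))-a).round(1))
E
python3 -c "
from chk import *
chk(['chg_y','amp_y','amp_b','chg_b'])"
```

```text
top amp_y light rgb [  0 250   0] along 0.0068 across 0.0085 dyaw -66.2
top amp_y light rgb [  0 250   0] along -0.0000 across -0.0026 dyaw 0.3
side amp_y light rgb [117 254 130] along -0.0004 across -0.0018 dyaw 0.8
side chg_b light rgb [103 243 115] along -0.0022 across -0.0015 dyaw 0.6
```

Request:
{"name": "carry_out", "arguments": {
  "commands": [
    [[0.4, 0, -0.1, -0.1, 0, 0, 85], [1.4, 0, -0.1, -0.1, 0, 0, 85], [2.6, 0, -0.1, -0.1, 0, 0, 85], [3.6, 0, -0.1, -0.1, 0, 0, 85], [4.0, 0, -0.1, -0.1, 0, 0, 85]]
  ]
}}

```text
t: 20.4
tcp_pos: [0.6223, 0.1491, 0.0444]
tool_rot: [-0.698, -0.1, 0.702, -0.1]
force: [-0.2, -0.2, -0.4]
finger_gap: 0.994
```

Request:
{"name": "carry_out", "arguments": {
  "commands": [
    [[0, 0, 0, 0, 0, 0, 85], [0, 0, 0, 0, 0, 0, 85], [0, 0, 0, 0, 0, 0, 85], [0, 0, 0, 0, 0, 0, 85], [0, 0, 0, 0, 0, 0, 85]]
  ]
}}

```text
t: 20.9
tcp_pos: [0.6251, 0.1495, 0.0488]
tool_rot: [0.701, 0.1, -0.699, 0.1]
force: [-0.5, -1.0, 0.5]
finger_gap: 0.995
```

```bash
python3 go.py "[(.6227,.1488,.046,16)]"
```

```text
t 20.9 tcp [0.6251 0.1495 0.0488] yaxis [ 0.279 -0.96   0.   ] q1,q6 [0.06 1.35] F [-0.5 -1.   0.5] gap 85.0
(0.6227, 0.1488, 0.046, 16) -> [0.11 0.   0.1 ] [ 0.04 -0.02 -0.  ]
```

Request:
{"name": "carry_out", "arguments": {
  "commands": [
    [[0.1, 0, 0.1, 0, 0, 0, 85], [0.1, 0, 0.1, 0, 0, 0, 40], [0.1, 0, 0.1, 0, 0, 0, 30], [0.1, 0, 0.1, 0, 0, 0, 30], [0.1, 0, 0.1, 0, 0, 0, 30]]
  ]
}}

```text
t: 21.4
tcp_pos: [0.6224, 0.1488, 0.0454]
tool_rot: [0.7, 0.1, -0.7, 0.1]
force: [-0.4, -0.6, -1.8]
finger_gap: 0.459
```

Request:
{"name": "carry_out", "arguments": {
  "commands": [
    [[-0.3, 0, 0.1, 0, 0, 0, 30], [-1.3, 0, 0.1, 0, 0, 0, 30], [-2.7, 0, 0.1, 0, 0, 0, 30], [-4.0, 0, 0.1, 0, 0, 0, 30], [-4.6, 0, 0.1, 0, 0, 0, 30]]
  ]
}}

```text
t: 21.9
tcp_pos: [0.6208, 0.1481, 0.1634]
tool_rot: [0.702, 0.1, -0.699, 0.1]
force: [0.7, -0.7, -2.5]
finger_gap: 0.458
```

```bash
python3 go.py "[(.668,-.117,.15,-4.6)]"
python3 -c "
from h import *
d=load('top')
im=d['image'].astype(int);r,g,b=[im[:,:,i] for i in range(3)]
print(im[188:204:3,266:276:3].tolist())"
```

```text
t 21.9 tcp [0.6208 0.1481 0.1634] yaxis [ 0.279 -0.96   0.001] q1,q6 [0.06 1.35] F [ 0.7 -0.7 -2.5] gap 39.2
(0.668, -0.117, 0.15, -4.6) -> [ 0.54 10.71  1.15] [ 4.17 -0.05 -0.  ]
[[[171, 5, 9], [187, 0, 0], [190, 0, 0], [154, 120, 45]], [[143, 18, 5], [189, 0, 1], [188, 0, 0], [167, 85, 62]], [[96, 40, 5], [186, 0, 0], [185, 0, 0], [202, 61, 60]], [[120, 90, 0], [71, 28, 31], [60, 54, 53], [164, 160, 154]], [[139, 109, 0], [154, 152, 144], [157, 153, 147], [238, 234, 225]], [[170, 132, 0], [134, 131, 124], [152, 148, 141], [204, 200, 194]]]
```

Request:
{"name": "carry_out", "arguments": {
  "commands": [
    [[0, 0.6, 0.1, 0.2, 0, 0, 30], [0.1, 2.1, 0.2, 0.8, 0, 0, 30], [0.2, 3.8, 0.4, 1.5, 0, 0, 30], [0.3, 5.5, 0.6, 2.2, 0, 0, 30], [0.4, 7.2, 0.8, 2.9, 0, 0, 30]]
  ]
}}

```text
t: 22.4
tcp_pos: [0.6492, -0.0328, 0.1481]
tool_rot: [-0.706, -0.01, 0.708, -0.009]
force: [0.6, -0.7, -2.7]
finger_gap: 0.458
```

```bash
python3 go.py "[(.668,-.117,.15,-4.6)]"
```

```text
t 22.4 tcp [ 0.6492 -0.0328  0.1481] yaxis [ 0.027 -1.    -0.   ] q1,q6 [-0.22  1.32] F [ 0.6 -0.7 -2.7] gap 39.1
(0.668, -0.117, 0.15, -4.6) -> [-0.08  3.39 -0.66] [1.23 0.04 0.  ]
```

Request:
{"name": "carry_out", "arguments": {
  "commands": [
    [[0, 1.2, -0.2, 0.4, 0, 0, 30], [0, 2.4, -0.5, 0.9, 0, 0, 30], [0, 3.2, -0.6, 1.2, 0, 0, 30], [0, 3.4, -0.7, 1.2, 0, 0, 30], [0, 3.4, -0.7, 1.2, 0, 0, 30]]
  ]
}}

```text
t: 22.9
tcp_pos: [0.6702, -0.1153, 0.1492]
tool_rot: [-0.706, 0.026, 0.707, 0.027]
force: [-0.2, -0.5, -2.4]
finger_gap: 0.459
```

```bash
python3 go.py "[(.668,-.117,.012,-4.6)]"
```

```text
t 22.9 tcp [ 0.6702 -0.1153  0.1492] yaxis [-0.076 -0.997 -0.001] q1,q6 [-0.33  1.31] F [-0.2 -0.5 -2.4] gap 39.2
(0.668, -0.117, 0.012, -4.6) -> [5.49 0.08 0.07] [0.05 0.02 0.01]
```

Request:
{"name": "carry_out", "arguments": {
  "commands": [
    [[0.6, 0, 0.1, 0, 0, 0, 30], [1.9, 0.1, 0.1, 0, 0, 0, 30], [3.4, 0.1, 0.1, 0, 0, 0, 30], [4.7, 0.1, 0.1, 0, 0, 0, 30], [5.2, 0.1, 0.1, 0, 0, 0, 30]]
  ]
}}

```text
t: 23.4
tcp_pos: [0.6648, -0.1139, 0.0164]
tool_rot: [-0.704, 0.025, 0.709, 0.027]
force: [-2.2, 0.7, -2.9]
finger_gap: 0.46
```

Request:
{"name": "carry_out", "arguments": {
  "commands": [
    [[0.1, 0, 0, 0, 0, 0, 30], [0.15, 0, 0, 0, 0, 0, 30], [0.2, 0, 0, 0, 0, 0, 30], [0.2, 0, 0, 0, 0, 0, 30], [0.2, 0, 0, 0, 0, 0, 30]]
  ]
}}

```text
t: 23.9
tcp_pos: [0.6689, -0.1174, 0.0165]
tool_rot: [0.707, -0.027, -0.706, -0.026]
force: [0.2, 0.2, -3.2]
finger_gap: 0.461
```

```bash
python3 go.py "[(.668,-.117,.009,-4.6)]"
```

```text
t 23.9 tcp [ 0.6689 -0.1174  0.0165] yaxis [-0.075 -0.997  0.001] q1,q6 [-0.34  1.31] F [ 0.2  0.2 -3.2] gap 39.4
(0.668, -0.117, 0.009, -4.6) -> [ 0.3  -0.01  0.04] [ 0.06 -0.03 -0.01]
```

Request:
{"name": "carry_out", "arguments": {
  "commands": [
    [[0.1, 0, 0, 0, 0, 0, 30], [0.2, 0, 0, 0, 0, 0, 30], [0.25, 0, 0, 0, 0, 0, 30], [0.3, 0, 0, 0, 0, 0, 30], [0.3, 0, 0, 0, 0, 0, 30]]
  ]
}}

```text
t: 24.4
tcp_pos: [0.6679, -0.1171, 0.0084]
tool_rot: [-0.706, 0.026, 0.707, 0.026]
force: [-2.3, 0.6, 3.2]
finger_gap: 0.461
```

Request:
{"name": "carry_out", "arguments": {
  "commands": [
    [[0, 0, 0, 0, 0, 0, 60], [0, 0, 0, 0, 0, 0, 85], [0, 0, 0, 0, 0, 0, 85], [0, 0, 0, 0, 0, 0, 85], [-0.3, 0, 0, 0, 0, 0, 85]]
  ]
}}

```text
t: 24.9
tcp_pos: [0.6672, -0.1168, 0.0143]
tool_rot: [-0.706, 0.026, 0.707, 0.027]
force: [-0.3, -0.2, 1.0]
finger_gap: 0.994
```

Request:
{"name": "carry_out", "arguments": {
  "commands": [
    [[-0.6, 0, 0, 0, 0, 0, 85], [-1.8, 0, 0, 0, 0, 0, 85], [-3.4, 0, 0, 0, 0, 0, 85], [-5.0, 0, 0, 0, 0, 0, 85], [-6.0, 0, 0, 0, 0, 0, 85]]
  ]
}}

```text
t: 25.4
tcp_pos: [0.6698, -0.1176, 0.1704]
tool_rot: [0.709, -0.027, -0.704, -0.026]
force: [0.7, 0.8, 0.1]
finger_gap: 0.997
```

```bash
python3 go.py "[(.429,.3795,.16,-2.5)]"; python3 -c "
from zoom import *
from station import manip
for n in('top','side'):
    d=manip.snapshot(n); np.savez(n+'.npz',**d); cv2.imwrite('pics/'+n+'4.png',d['image'][:,:,::-1])
from m import *
for r in panel(load('side'),(412,258),.045,22): print(r)
"
```

```text
t 25.4 tcp [ 0.6698 -0.1176  0.1704] yaxis [-0.075 -0.997  0.002] q1,q6 [-0.34  1.31] F [0.7 0.8 0.1] gap 85.2
(0.429, 0.3795, 0.16, -2.5) -> [  0.31 -19.11  11.09] [-0.35 -0.07 -0.02]
[(np.int32(110), [417.0, 254.5], [0.6798, -0.1182, 0.045])]
[]
```

View pics/side4.png

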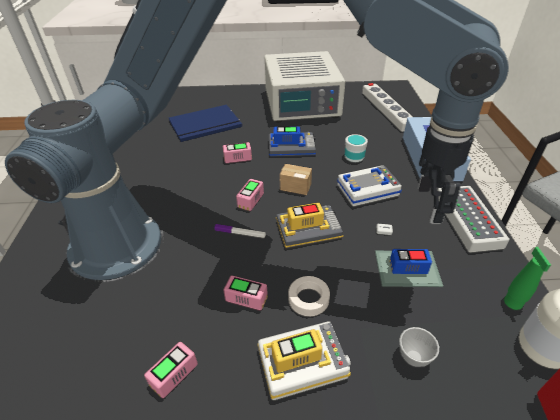

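View pics/top4.png

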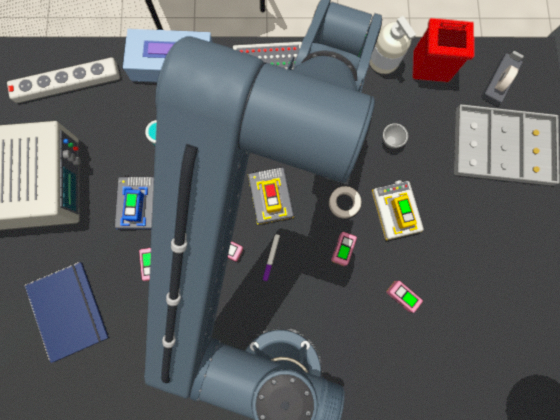

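Request:
{"name": "carry_out", "arguments": {
  "commands": [
    [[0, -0.6, 0.3, 0, 0, 0, 85], [0.1, -2.0, 1.2, 0, 0, 0, 85], [0.1, -3.6, 2.1, 0, 0, 0, 85], [0.1, -5.2, 3.0, -0.1, 0, 0, 85], [0.1, -6.8, 3.9, -0.1, 0, 0, 85]]
  ]
}}

```text
t: 26.0
tcp_pos: [0.5801, 0.0621, 0.1607]
tool_rot: [-0.705, 0.023, 0.709, 0.024]
force: [-0.2, 0.7, 0.6]
finger_gap: 0.993
```

Request:
{"name": "carry_out", "arguments": {
  "commands": [
    [[0, -1.6, 0.9, 0, 0, 0, 85], [0.1, -3.2, 1.8, -0.1, 0, 0, 85], [0.1, -4.8, 2.8, -0.1, 0, 0, 85], [0.1, -6.4, 3.7, -0.1, 0, 0, 85], [0.1, -8.0, 4.6, -0.1, 0, 0, 85]]
  ]
}}

```text
t: 26.5
tcp_pos: [0.4782, 0.2684, 0.1585]
tool_rot: [-0.705, 0.021, 0.709, 0.02]
force: [0.3, 0.1, -0.1]
finger_gap: 0.997
```

```bash
python3 go.py "[(.429,.3795,.15,-2.5)]"
```

```text
t 26.5 tcp [0.4782 0.2684 0.1585] yaxis [-0.057 -0.998  0.001] q1,q6 [0.31 1.93] F [ 0.3  0.1 -0.1] gap 85.1
(0.429, 0.3795, 0.15, -2.5) -> [ 0.34 -4.33  2.21] [-0.15  0.05 -0.02]
```

Request:
{"name": "carry_out", "arguments": {
  "commands": [
    [[0.1, -1.5, 0.7, -0.1, 0, 0, 85], [0.2, -3.0, 1.5, -0.1, 0, 0, 85], [0.3, -4.0, 2.0, -0.1, 0, 0, 85], [0.3, -4.3, 2.2, -0.1, 0, 0, 85], [0.3, -4.3, 2.2, -0.1, 0, 0, 85]]
  ]
}}

```text
t: 27.0
tcp_pos: [0.4307, 0.3777, 0.1513]
tool_rot: [-0.706, 0.017, 0.708, 0.015]
force: [0.3, -0.3, 0.0]
finger_gap: 0.992
```

```bash
python3 go.py "[(.429,.3795,.032,-2)]"; python3 -c "
from zoom import *
from station import manip
for n in('side',):
    d=manip.snapshot(n); np.savez(n+'.npz',**d); cv2.imwrite('pics/'+n+'5.png',d['image'][:,:,::-1])
"
```

```text
t 27.0 tcp [0.4307 0.3777 0.1513] yaxis [-0.045 -0.999  0.002] q1,q6 [0.53 2.14] F [ 0.3 -0.3  0. ] gap 84.7
(0.429, 0.3795, 0.032, -2) -> [ 4.77 -0.08  0.06] [-0.12  0.04 -0.02]
```

View pics/side5.png

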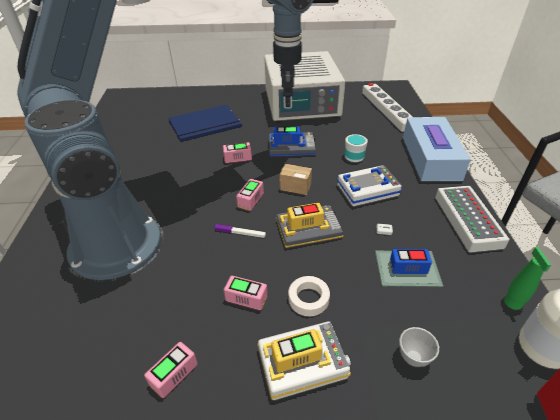

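Request:
{"name": "carry_out", "arguments": {
  "commands": [
    [[0.4, -0.1, 0.1, -0.1, 0, 0, 85], [1.6, -0.1, 0.1, -0.1, 0, 0, 85], [3.0, -0.1, 0.1, -0.1, 0, 0, 85], [4.2, -0.1, 0.1, -0.1, 0, 0, 85], [4.7, -0.1, 0.1, -0.1, 0, 0, 85]]
  ]
}}

```text
t: 27.55
tcp_pos: [0.4296, 0.3775, 0.032]
tool_rot: [-0.705, 0.016, 0.709, 0.014]
force: [-0.3, -0.1, -0.1]
finger_gap: 0.994
```

Request:
{"name": "carry_out", "arguments": {
  "commands": [
    [[0, 0, 0, 0, 0, 0, 85], [0, 0, 0, 0, 0, 0, 40], [0, 0, 0, 0, 0, 0, 30], [0, 0, 0, 0, 0, 0, 30], [0, 0, 0, 0, 0, 0, 30]]
  ]
}}

```text
t: 28.05
tcp_pos: [0.432, 0.3807, 0.0369]
tool_rot: [0.708, -0.013, -0.706, -0.015]
force: [0.1, -0.3, 5.9]
finger_gap: 0.458
```

```bash
python3 go.py "[(.429,.3795,.16,-2)]"; python3 -c "
from chk import *
chk(['chg_y','amp_y'])"
```

```text
t 28.05 tcp [0.432  0.3807 0.0369] yaxis [-0.04  -0.999 -0.002] q1,q6 [0.53 2.14] F [ 0.1 -0.3  5.9] gap 39.1
(0.429, 0.3795, 0.16, -2) -> [-4.92  0.04  0.1 ] [-0.06 -0.04  0.02]
top chg_y light rgb [247  38  44] along 0.0019 across 0.0006 dyaw -1.4
top amp_y light rgb [  0 249   0] along 0.0068 across 0.0084 dyaw -65.9
top amp_y light rgb [  0 249   0] along -0.0000 across -0.0026 dyaw 0.3
side chg_y light rgb [247  62  65] along 0.0015 across 0.0011 dyaw -0.7
side amp_y light rgb [116 253 129] along -0.0004 across -0.0018 dyaw 0.8
```

Request:
{"name": "carry_out", "arguments": {
  "commands": [
    [[-0.3, 0, 0, 0, 0, 0, 30], [-1.4, 0, 0, 0, 0, 0, 30], [-2.8, 0, 0, 0, 0, 0, 30], [-4.2, 0, 0, 0, 0, 0, 30], [-5.0, 0, 0, 0, 0, 0, 30]]
  ]
}}

```text
t: 28.55
tcp_pos: [0.4314, 0.3805, 0.1632]
tool_rot: [0.708, -0.013, -0.706, -0.015]
force: [1.1, 0.4, -2.3]
finger_gap: 0.454
```

```bash
python3 go.py "[(.6275,.1525,.17,15.3)]"
```

```text
t 28.55 tcp [0.4314 0.3805 0.1632] yaxis [-0.039 -0.999 -0.002] q1,q6 [0.53 2.14] F [ 1.1  0.4 -2.3] gap 38.8
(0.6275, 0.1525, 0.17, 15.3) -> [-0.27  8.8  -8.2 ] [-3.51 -0.04  0.02]
```

Request:
{"name": "carry_out", "arguments": {
  "commands": [
    [[0, 0.5, -0.5, -0.2, 0, 0, 30], [-0.1, 1.6, -1.5, -0.6, 0, 0, 30], [-0.1, 2.8, -2.6, -1.1, 0, 0, 30], [-0.2, 4.0, -3.7, -1.6, 0, 0, 30], [-0.2, 5.2, -4.9, -2.1, 0, 0, 30]]
  ]
}}

```text
t: 29.05
tcp_pos: [0.548, 0.2441, 0.1656]
tool_rot: [-0.705, -0.052, 0.706, -0.052]
force: [0.3, 0.9, -1.6]
finger_gap: 0.459
```

```bash
python3 go.py "[(.6275,.1525,.16,15.3)]"
```

```text
t 29.05 tcp [0.548  0.2441 0.1656] yaxis [ 0.146 -0.989 -0.   ] q1,q6 [0.23 1.66] F [ 0.3  0.9 -1.6] gap 39.2
(0.6275, 0.1525, 0.16, 15.3) -> [ 0.22  4.09 -2.61] [-1.39  0.01  0.  ]
```

Request:
{"name": "carry_out", "arguments": {
  "commands": [
    [[0.1, 1.2, -0.8, -0.4, 0, 0, 30], [0.1, 2.6, -1.7, -0.9, 0, 0, 30], [0.2, 3.7, -2.3, -1.2, 0, 0, 30], [0.2, 4.1, -2.6, -1.4, 0, 0, 30], [0.2, 4.1, -2.6, -1.4, 0, 0, 30]]
  ]
}}

```text
t: 29.55
tcp_pos: [0.6281, 0.151, 0.16]
tool_rot: [0.701, 0.093, -0.701, 0.093]
force: [-0.6, -0.2, -1.4]
finger_gap: 0.451
```

```bash
python3 go.py "[(.6275,.1525,.055,15.3)]"
```

```text
t 29.55 tcp [0.6281 0.151  0.16  ] yaxis [ 0.26  -0.966  0.   ] q1,q6 [0.06 1.37] F [-0.6 -0.2 -1.4] gap 38.5
(0.6275, 0.1525, 0.055, 15.3) -> [ 4.2  -0.06  0.01] [-0.05 -0.   -0.  ]
```

Request:
{"name": "carry_out", "arguments": {
  "commands": [
    [[0.5, 0, 0, 0, 0, 0, 30], [1.6, 0, 0, 0, 0, 0, 30], [2.8, 0, 0, 0, 0, 0, 30], [3.7, 0, 0, 0, 0, 0, 30], [4.0, 0, 0, 0, 0, 0, 30]]
  ]
}}

```text
t: 30.05
tcp_pos: [0.6231, 0.1543, 0.0567]
tool_rot: [-0.698, -0.094, 0.704, -0.094]
force: [-1.0, 0.1, -2.5]
finger_gap: 0.46
```

Request:
{"name": "carry_out", "arguments": {
  "commands": [
    [[0, 0, 0, 0, 0, 0, 30], [0, 0, 0, 0, 0, 0, 30], [0, 0, 0, 0, 0, 0, 30], [0, 0, 0, 0, 0, 0, 30], [0, 0, 0, 0, 0, 0, 30]]
  ]
}}

```text
t: 30.55
tcp_pos: [0.6276, 0.153, 0.0612]
tool_rot: [0.702, 0.094, -0.7, 0.094]
force: [-0.0, 0.1, -1.1]
finger_gap: 0.455
```

```bash
python3 go.py "[(.6275,.1525,.051,15.3)]"
```

```text
t 30.55 tcp [0.6276 0.153  0.0612] yaxis [ 0.262 -0.965  0.   ] q1,q6 [0.07 1.37] F [-0.   0.1 -1.1] gap 38.8
(0.6275, 0.1525, 0.051, 15.3) -> [0.41 0.02 0.01] [-0.02 -0.02 -0.  ]
```

Request:
{"name": "carry_out", "arguments": {
  "commands": [
    [[0.1, 0, 0, 0, 0, 0, 30], [0.2, 0, 0, 0, 0, 0, 30], [0.3, 0, 0, 0, 0, 0, 30], [0.4, 0, 0, 0, 0, 0, 30], [0.4, 0, 0, 0, 0, 0, 30]]
  ]
}}

```text
t: 31.05
tcp_pos: [0.6269, 0.1529, 0.051]
tool_rot: [-0.701, -0.094, 0.701, -0.094]
force: [-2.4, -0.8, 3.9]
finger_gap: 0.458
```

Seated with light contact; release and lift.

Request:
{"name": "carry_out", "arguments": {
  "commands": [
    [[0, 0, 0, 0, 0, 0, 60], [0, 0, 0, 0, 0, 0, 85], [0, 0, 0, 0, 0, 0, 85], [0, 0, 0, 0, 0, 0, 85], [-0.3, 0, 0, 0, 0, 0, 85]]
  ]
}}

```text
t: 31.55
tcp_pos: [0.6262, 0.1529, 0.0568]
tool_rot: [-0.7, -0.094, 0.702, -0.094]
force: [-0.5, 1.0, -0.1]
finger_gap: 0.994
```

Request:
{"name": "carry_out", "arguments": {
  "commands": [
    [[-0.6, 0, 0, 0, 0, 0, 85], [-1.6, 0, 0, 0, 0, 0, 85], [-2.8, 0, 0, 0, 0, 0, 85], [-3.8, 0, 0, 0, 0, 0, 85], [-4.2, 0, 0, 0, 0, 0, 85]]
  ]
}}

```text
t: 32.05
tcp_pos: [0.6291, 0.1532, 0.1671]
tool_rot: [0.703, 0.094, -0.698, 0.094]
force: [-0.0, 0.3, -0.4]
finger_gap: 0.994
```

```bash
python3 go.py "[(.668,-.117,.15,-4.8)]"
```

```text
t 32.05 tcp [0.6291 0.1532 0.1671] yaxis [ 0.263 -0.965  0.001] q1,q6 [0.07 1.37] F [-0.   0.3 -0.4] gap 84.9
(0.668, -0.117, 0.15, -4.8) -> [ 0.69 10.84  1.34] [ 4.   -0.08 -0.  ]
```

Request:
{"name": "carry_out", "arguments": {
  "commands": [
    [[0, 0.6, 0.1, 0.2, 0, 0, 85], [0.1, 2.1, 0.3, 0.8, 0, 0, 85], [0.2, 3.8, 0.5, 1.5, 0, 0, 85], [0.4, 5.5, 0.7, 2.2, 0, 0, 85], [0.5, 7.2, 0.9, 2.9, 0, 0, 85]]
  ]
}}

```text
t: 32.55
tcp_pos: [0.6512, -0.029, 0.1481]
tool_rot: [-0.706, -0.003, 0.708, -0.003]
force: [0.0, -0.1, -0.4]
finger_gap: 0.996
```

```bash
python3 go.py "[(.668,-.117,.15,-4.8)]"
```

```text
t 32.55 tcp [ 0.6512 -0.029   0.1481] yaxis [ 0.009 -1.    -0.   ] q1,q6 [-0.22  1.35] F [ 0.  -0.1 -0.4] gap 85.1
(0.668, -0.117, 0.15, -4.8) -> [-0.08  3.53 -0.64] [1.07 0.04 0.  ]
```

Request:
{"name": "carry_out", "arguments": {
  "commands": [
    [[0, 1.3, -0.2, 0.4, 0, 0, 85], [0, 2.5, -0.5, 0.8, 0, 0, 85], [0, 3.3, -0.6, 1.0, 0, 0, 85], [0, 3.5, -0.6, 1.1, 0, 0, 85], [0, 3.5, -0.6, 1.1, 0, 0, 85]]
  ]
}}

```text
t: 33.05
tcp_pos: [0.6678, -0.1143, 0.1493]
tool_rot: [-0.706, 0.03, 0.707, 0.03]
force: [-0.1, 0.7, -0.4]
finger_gap: 0.995
```

```bash
python3 go.py "[(.668,-.117,.009,-4.8)]"; python3 -c "
from station import manip
from m import *
for n in('top','side'):
    d=manip.snapshot(n); np.savez(n+'.npz',**d)
from chk import *
chk(['amp_b'])
for r in panel(load('side'),(412,258),.045,22): print(r)"
```

```text
t 33.05 tcp [ 0.6678 -0.1143  0.1493] yaxis [-0.085 -0.996 -0.001] q1,q6 [-0.33  1.32] F [-0.1  0.7 -0.4] gap 84.9
(0.668, -0.117, 0.009, -4.8) -> [ 5.61  0.11 -0.03] [-0.01  0.02  0.01]
side amp_b light rgb [107 248 119] along -0.0015 across 0.0003 dyaw -0.9
[(np.int32(110), [417.0, 254.5], [0.6798, -0.1182, 0.045])]
[]
```

Green blue pack sits within 2 mm in the amplifier. Now grip the flat one on the mat.

Request:
{"name": "carry_out", "arguments": {
  "commands": [
    [[0.6, 0.1, 0, 0, 0, 0, 85], [2.0, 0.1, 0, 0, 0, 0, 85], [3.6, 0.1, 0, 0, 0, 0, 85], [5.0, 0.1, 0, 0, 0, 0, 85], [5.5, 0.1, 0, 0, 0, 0, 85]]
  ]
}}

```text
t: 33.65
tcp_pos: [0.6649, -0.114, 0.0078]
tool_rot: [-0.704, 0.028, 0.71, 0.03]
force: [-1.1, 0.6, 0.6]
finger_gap: 0.995
```

Request:
{"name": "carry_out", "arguments": {
  "commands": [
    [[0, 0, 0, 0, 0, 0, 85], [0, 0, 0, 0, 0, 0, 40], [0, 0, 0, 0, 0, 0, 30], [0, 0, 0, 0, 0, 0, 30], [0, 0, 0, 0, 0, 0, 30]]
  ]
}}

```text
t: 34.15
tcp_pos: [0.6701, -0.117, 0.015]
tool_rot: [0.708, -0.03, -0.705, -0.029]
force: [-0.1, 0.1, 5.3]
finger_gap: 0.459
```

Request:
{"name": "carry_out", "arguments": {
  "commands": [
    [[-0.3, 0, 0, 0, 0, 0, 30], [-1.5, 0, 0, 0, 0, 0, 30], [-3.1, 0, 0, 0, 0, 0, 30], [-4.9, 0, 0, 0, 0, 0, 30], [-6.0, 0, 0, 0, 0, 0, 30]]
  ]
}}

```text
t: 34.65
tcp_pos: [0.6694, -0.1167, 0.1663]
tool_rot: [0.708, -0.03, -0.705, -0.029]
force: [0.8, -0.1, -2.3]
finger_gap: 0.455
```

```bash
python3 go.py "[(.4314,.3812,.165,-.4)]"
```

```text
t 34.65 tcp [ 0.6694 -0.1167  0.1663] yaxis [-0.083 -0.997  0.001] q1,q6 [-0.34  1.32] F [ 0.8 -0.1 -2.3] gap 38.8
(0.4314, 0.3812, 0.165, -0.4) -> [-1.000e-02 -1.905e+01  1.115e+01] [-0.88 -0.04 -0.01]
```

Request:
{"name": "carry_out", "arguments": {
  "commands": [
    [[0, -0.6, 0.3, 0, 0, 0, 30], [0, -2.0, 1.2, -0.1, 0, 0, 30], [0, -3.6, 2.1, -0.1, 0, 0, 30], [0, -5.2, 3.0, -0.2, 0, 0, 30], [0, -6.8, 3.9, -0.3, 0, 0, 30]]
  ]
}}

```text
t: 35.15
tcp_pos: [0.582, 0.0634, 0.1607]
tool_rot: [-0.705, 0.02, 0.709, 0.021]
force: [1.3, 0.1, -2.7]
finger_gap: 0.459
```

Request:
{"name": "carry_out", "arguments": {
  "commands": [
    [[0, -1.6, 0.9, -0.1, 0, 0, 30], [0, -3.2, 1.8, -0.2, 0, 0, 30], [0, -4.8, 2.8, -0.3, 0, 0, 30], [0, -6.4, 3.7, -0.4, 0, 0, 30], [0, -8.0, 4.6, -0.5, 0, 0, 30]]
  ]
}}

```text
t: 35.65
tcp_pos: [0.4784, 0.2688, 0.161]
tool_rot: [-0.705, 0.005, 0.709, 0.004]
force: [0.9, 0.9, -2.8]
finger_gap: 0.457
```

```bash
python3 go.py "[(.4335,.3812,.16,-.4)]"
```

```text
t 35.65 tcp [0.4784 0.2688 0.161 ] yaxis [-0.013 -1.     0.001] q1,q6 [0.31 1.89] F [ 0.9  0.9 -2.8] gap 39.0
(0.4335, 0.3812, 0.16, -0.4) -> [ 0.04 -4.47  1.85] [-0.07  0.05 -0.01]
```

Request:
{"name": "carry_out", "arguments": {
  "commands": [
    [[0, -1.5, 0.6, 0, 0, 0, 30], [0, -3.1, 1.3, -0.1, 0, 0, 30], [0, -4.1, 1.7, -0.1, 0, 0, 30], [0, -4.5, 1.8, -0.1, 0, 0, 30], [0, -4.5, 1.8, -0.1, 0, 0, 30]]
  ]
}}

```text
t: 36.15
tcp_pos: [0.4365, 0.3812, 0.1613]
tool_rot: [-0.706, 0.001, 0.708, 0.0]
force: [-0.1, 0.1, -2.0]
finger_gap: 0.453
```

```bash
python3 go.py "[(.4335,.3812,.044,-.4)]"
```

```text
t 36.15 tcp [0.4365 0.3812 0.1613] yaxis [-0.002 -1.     0.001] q1,q6 [0.53 2.1 ] F [-0.1  0.1 -2. ] gap 38.7
(0.4335, 0.3812, 0.044, -0.4) -> [ 4.69 -0.01  0.11] [ 0.06  0.03 -0.02]
```

Request:
{"name": "carry_out", "arguments": {
  "commands": [
    [[0.5, 0, 0.1, 0, 0, 0, 30], [1.8, 0, 0.1, 0, 0, 0, 30], [3.1, 0, 0.1, 0, 0, 0, 30], [4.1, 0, 0.1, 0, 0, 0, 30], [4.4, 0, 0.1, 0, 0, 0, 30]]
  ]
}}

```text
t: 36.65
tcp_pos: [0.4344, 0.3776, 0.0495]
tool_rot: [-0.705, 0.004, 0.709, 0.001]
force: [-0.7, -1.0, -2.5]
finger_gap: 0.449
```

Request:
{"name": "carry_out", "arguments": {
  "commands": [
    [[0, 0, 0, 0, 0, 0, 30], [0, 0, 0, 0, 0, 0, 30], [0, 0, 0, 0, 0, 0, 30], [0, 0, 0, 0, 0, 0, 30], [0, 0, 0, 0, 0, 0, 30]]
  ]
}}

```text
t: 37.15
tcp_pos: [0.4367, 0.3808, 0.0537]
tool_rot: [0.708, -0.001, -0.707, -0.002]
force: [-0.6, 0.3, -3.6]
finger_gap: 0.456
```

```bash
python3 go.py "[(.4335,.3812,.038,-.4)]"
```

```text
t 37.15 tcp [0.4367 0.3808 0.0537] yaxis [-0.005 -1.    -0.001] q1,q6 [0.52 2.1 ] F [-0.6  0.3 -3.6] gap 38.9
(0.4335, 0.3812, 0.038, -0.4) -> [ 0.63 -0.01  0.13] [ 0.03 -0.02  0.01]
```

Request:
{"name": "carry_out", "arguments": {
  "commands": [
    [[0.2, 0, 0.1, 0, 0, 0, 30], [0.4, 0, 0.1, 0, 0, 0, 30], [0.5, 0, 0.1, 0, 0, 0, 30], [0.6, 0, 0.1, 0, 0, 0, 30], [0.6, 0, 0.1, 0, 0, 0, 30]]
  ]
}}

```text
t: 37.65
tcp_pos: [0.4333, 0.3804, 0.038]
tool_rot: [-0.707, 0.002, 0.707, 0.002]
force: [-2.7, -0.6, 3.4]
finger_gap: 0.455
```

Request:
{"name": "carry_out", "arguments": {
  "commands": [
    [[0, 0, 0, 0, 0, 0, 60], [0, 0, 0, 0, 0, 0, 85], [0, 0, 0, 0, 0, 0, 85], [0, 0, 0, 0, 0, 0, 85], [-0.3, 0, 0, 0, 0, 0, 85]]
  ]
}}

```text
t: 38.15
tcp_pos: [0.4331, 0.3801, 0.0446]
tool_rot: [-0.706, 0.002, 0.708, 0.001]
force: [0.2, 0.3, -0.1]
finger_gap: 0.999
```

Request:
{"name": "carry_out", "arguments": {
  "commands": [
    [[-0.6, 0, 0, 0, 0, 0, 85], [-1.8, 0, 0, 0, 0, 0, 85], [-3.4, 0, 0, 0, 0, 0, 85], [-5.0, 0, 0, 0, 0, 0, 85], [-6.0, 0, 0, 0, 0, 0, 85]]
  ]
}}

```text
t: 38.65
tcp_pos: [0.4348, 0.3813, 0.1998]
tool_rot: [0.709, -0.001, -0.705, -0.003]
force: [0.0, -0.7, -0.3]
finger_gap: 0.994
```

Request:
{"name": "carry_out", "arguments": {
  "commands": [
    [[-0.2, 0.6, -0.3, 0, 0, 0, 85], [-0.6, 2.2, -1.2, 0, 0, 0, 85], [-1, 3.8, -2.1, 0, 0, 0, 85], [-1, 5.4, -3, 0, 0, 0, 85], [-1, 7, -3.9, 0, 0, 0, 85]]
  ]
}}

```text
t: 39.15
tcp_pos: [0.5306, 0.2025, 0.2203]
tool_rot: [-0.707, 0.002, 0.707, 0.002]
force: [0.4, 0.2, 0.1]
finger_gap: 0.999
```

Request:
{"name": "carry_out", "arguments": {
  "commands": [
    [[0, 1.6, -0.9, 0, 0, 0, 85], [0, 3.2, -1.8, 0, 0, 0, 85], [0, 4.8, -2.7, 0, 0, 0, 85], [0, 6.4, -3.6, 0, 0, 0, 85], [0, 8, -4.5, 0, 0, 0, 85]]
  ]
}}

```text
t: 39.65
tcp_pos: [0.6416, 0.0017, 0.2196]
tool_rot: [-0.706, 0.002, 0.708, 0.002]
force: [1.7, 0.0, 0.2]
finger_gap: 0.994
```

Request:
{"name": "carry_out", "arguments": {
  "commands": [
    [[0, 1.0, -0.5, 0, 0, 0, 85], [0, 1.5, -0.8, 0, 0, 0, 85], [0, 1.6, -0.9, 0, 0, 0, 85], [0, 1.6, -0.9, 0, 0, 0, 85], [0, 1.6, -0.9, 0, 0, 0, 85]]
  ]
}}

```text
t: 40.15
tcp_pos: [0.6632, -0.034, 0.22]
tool_rot: [-0.707, 0.001, 0.708, 0.001]
force: [0.7, -0.1, -0.4]
finger_gap: 0.995
```

```bash
python3 -c "
from station import manip
from m import *
for n in('top','side'):
    d=manip.snapshot(n); np.savez(n+'.npz',**d); cv2.imwrite('pics/'+n+'6.png',d['image'][:,:,::-1])
from chk import *
chk(['amp_b','chg_b','chg_y','amp_y'])
print('jar',ray(load('top'),(157,130),.06))"
```

```text
top amp_y light rgb [  0 250   0] along 0.0066 across 0.0083 dyaw -66.3
top amp_y light rgb [  0 250   0] along -0.0001 across -0.0028 dyaw 0.4
side amp_b light rgb [105 246 117] along -0.0015 across 0.0004 dyaw -0.5
side chg_b light rgb [246  62  64] along 0.0010 across -0.0008 dyaw 2.4
side chg_y light rgb [246  62  64] along 0.0015 across 0.0011 dyaw -0.7
side amp_y light rgb [116 253 129] along -0.0004 across -0.0018 dyaw 0.8
jar [[0.63271236 0.32049895 0.06      ]]
```

View pics/side6.png

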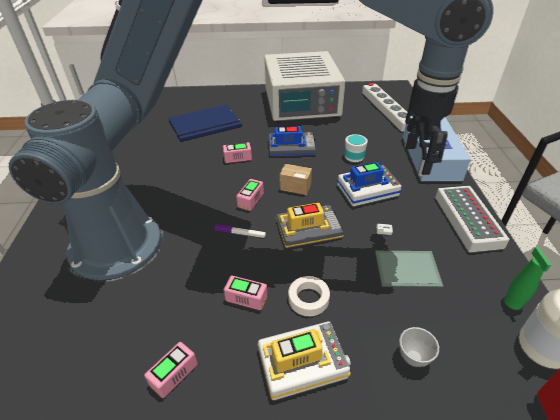

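View pics/top6.png

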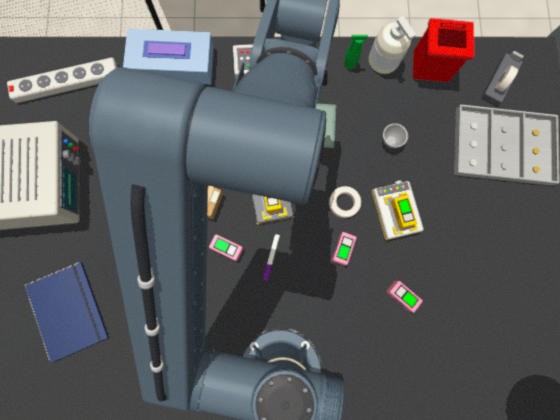

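```bash
python3 -c "
from station import manip
print(manip.sign_off())"
```

```text
the job is handed in; nothing more can be done
None
```

I changed both amplifiers over and handed the job in at about 40 s of the 136 s allowed. Each green-lit pack is now in the amplifier of its own colour and each red-lit pack is on its own charger. I parked each flat pack on the mat along the way.

In the last side-camera check, all four packs were within about 2 mm of their bay centres and within 2.4° of the bay's direction. Their tilt and height above the bay floor I judged by eye and from the contact forces on set-down, not by measurement.

- **Gel jar:** it looks upright at the same place in the side picture. I did not measure its position again at the end; the arm hid it from the top camera.
- **Top camera:** in the last picture it could confirm only the yellow amplifier's pack, at 0.1 mm along and 2.8 mm across, because the arm covered the other bays. The top-camera check also printed one stray reading at that amplifier (66° off), from a wrong patch taken for the label, which I ignored.
- **Arm:** it was parked clear, touching nothing.

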